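# Clamp a friction lining on its carrier in a lever press

### The job

Open the small bench press by lifting its lever right up to the stop. Lay the thick steel carrier disc flat and centred on the round anvil under the ram, then the smaller dark lining disc centred on top of it; the press head is in the way from above, so bring them in at a slant. Then pull the lever down to level and no lower, so that the sprung pad clamps the pair for bonding, and let go.

Things in the scene. Friction and masses are not known exactly. Their poses are not given: they have to be found in the camera images.
- press: Grey bench lever press, fixed. Origin on the desk under the anvil's axis; +x to its back (column), its throat opens to -x; lever on its -y side. Base x -50 to +110, y +-52, 22 mm high. Head (gear case, ram guide) over the anvil: x -17 to +106, y +-36 mm, from 158 to 238 mm over the desk; column x 61 to 107, y +-25 mm. The ram (20 mm thick) hangs from the head on the anvil's axis.
- anvil_top (a point): Centre of the anvil's flat round top face: 58 mm diameter, 40 mm over the desk, standing on a 76 mm flange whose top is 26 mm over the desk.
- press_pad: Sprung rubber pad under the ram, 30 mm diameter, 8 mm thick; origin at the centre of its underside, on the anvil's axis. 64.5 mm over the anvil when the lever is up; sinks 34 mm per radian of the lever. It gives way upwards on a spring of 3 N/mm: with the lever level it bears on the 24 mm stack of both discs with about 12 N.
- press_lever (a joint): Lever, turning about a level axis along the press's y; stays where it is left (about 5 N at the grip, up to 9 N when the pad bears). 0 = up at the stop, arm 75 degrees above level and leaning to the press's -x; grows as the grip comes forward and down; 1.309 = arm level, pointing to the press's -x; 1.745 = lower stop. Lines on the plate at the hinge mark stop, level and lowest.
- lever_grip (a point): Middle of the lever's black grip, a round bar of 20 mm diameter (collars at its ends 25 mm) and 98 mm length along the press's y, 125 mm from the hinge axis. The lever arm (12 mm thick) joins it 58 mm from this point in the press's +y; the press head begins 70 mm away in +y.
- lever_hinge (a point): Point on the lever's hinge axis at the same press y as lever_grip: 36 mm behind the anvil's axis, 194 mm over the desk. The grip swings about it on a circle of 125 mm radius in the press's x-z plane.
- carrier_disc: Loose bright steel disc, the larger and thicker: 64 mm diameter, 14 mm thick, small screw holes on top; origin at the centre of its underside, z up.
- lining_disc: Loose dark friction-lining disc, the smaller: 56 mm diameter, 10 mm thick, a star of shallow grooves on top; origin at the centre of its underside, z up.

How it is judged (in metres and radians):
On the way, in this order (a step that is already met when the one before it is completed fails the run):
1. press opened: the lever is up at its stop (value of joint press_lever below 0.1 rad), for 0.2 s.
2. the carrier disc lies flat and centred on the anvil, let go (horizontal distance between carrier_disc and anvil_top below 0.006 m and z of carrier_disc in the frame of anvil_top between -0.003 and 0.003 m and angle between carrier_disc's own z axis and vertical below 0.08 rad and contact force between the fingers and carrier_disc below 0.05 N), for 0.2 s.
3. the lining disc lies flat and centred on the carrier, let go (horizontal distance between carrier_disc and anvil_top below 0.006 m and z of carrier_disc in the frame of anvil_top between -0.003 and 0.003 m and angle between each of carrier_disc, lining_disc's own z axis and vertical below 0.08 rad and horizontal distance between lining_disc and carrier_disc below 0.006 m and z of lining_disc in the frame of carrier_disc between 0.011 and 0.017 m and contact force between the fingers and lining_disc below 0.05 N), for 0.2 s.
At the end, for the whole second after the job is handed in: The carrier disc lies flat on the anvil and the lining disc flat on the carrier, each within 6 mm of the centre of what it lies on; the lever is level within 5 degrees (1.309 +- 0.09 rad), the pad bears on the lining with more than 1.5 N, and both discs are at rest (horizontal distance between carrier_disc and anvil_top below 0.006 m and z of carrier_disc in the frame of anvil_top between -0.003 and 0.003 m and angle between each of carrier_disc, lining_disc's own z axis and vertical below 0.08 rad and horizontal distance between lining_disc and carrier_disc below 0.006 m and z of lining_disc in the frame of carrier_disc between 0.011 and 0.017 m and value of joint press_lever between 1.219 and 1.399 rad and contact force between press_pad and lining_disc above 1.5 N and linear speed of each of lining_disc, carrier_disc below 0.01 m/s); the robot touches nothing.
It fails at once if the lever was pulled more than 11 degrees below level (the lining would be crushed) (value of joint press_lever above 1.509 rad).
It also fails if it takes over 72 s, if anything falls off the work surface, if the arm or the gripper's body presses on something with over 40 N, if the wrist force passes 120 N, or if a joint passes its speed limit or range.

### The arm

A 6-joint arm with a two-finger parallel gripper is mounted at the origin on the work surface; the furniture and walls round the work are solid. World frame = base frame: x ahead of the robot, y to its left, z up, the work surface at z = 0. Lengths are in m, angles in degrees, forces in N, time in s.
With the tool pointing down it reaches from about 0.2 to 0.875 m from the base axis. Payload 3.4 kg.
Tool frame: the origin (TCP) lies midway between the tips of the shut fingers; the grasp point (between the pads) lies manip.grasp_offset behind it (manip.grasp_offset is the distance from the TCP to the grasp point, in m); z points along the fingers, y is the line along which they close (so a half turn about z gives the same grasp; the last joint's range is limited). The gripper opens to 94 mm and grips with 3 to 60 N. Pads are 16 mm wide; open, the fingers measure 119 mm over their backs; the gripper's body (75 mm by 177 mm) begins 78 mm behind the grasp point.
Start: joints at [-78.553, 15.808, 86.224, -0, 77.962, -6.933], TCP at [0.181, -0.546, 0.205] pointing down, gripper open.
Joint ranges: [-165.64, 165.64], [-43.16, 119.46], [12.63, 154.43], [-67.54, 247.53], [6.08, 155.33], [-154.97, 154.97]. Speed limits (degrees/s): [147.25, 147.25, 180, 180, 180, 180].

### API

Orientations are given as a 3x3 rotation matrix whose columns are the frame's x, y, z axes.
In Python, from cell import manip, viewer, models gives the robot as it stands. The module is installed in compiled form; this text tells all that it offers.
- The arm moves only by the tool send_rows, never from a script. Its argument "increments" is a list that holds one entry, the list of rows, each a list of 7 numbers: the shift along the tool's x, y, z as a fraction of full scale, then the turn, a rotation vector about the tool's x, y, z as a fraction of full scale, then the opening, from -1 (shut) to 1 (fully open). A call has exactly 5 rows; each row shifts and turns the commanded pose from where the row before left it, along the tool's axes as they then stand; what a row does not reach is not made up. Full scale, the value 1, is 0.04 m for a shift and 180 degrees for a turn. A row lasts 1/12 s, in which the tool goes at most 41.7 mm and 7.16 degrees, less where a joint would pass 70% of its speed; a pose out of reach is approached as far as the arm can. A call with a number of a shift or a turn outside -1 to 1 is refused whole. A call with a gripper value outside its range is refused whole. The fingers move at their own pace and stop on an object; the grip force is fixed at half the most. Time passes only in rows, so rows that do not move let the fingers close, or fill a call up. It gives the time, the measured TCP pose, the force, the opening and the grip force at its end, in the units of the state.
- manip.observe(): the state, without advancing time (a new reading comes with each control period).
- viewer.get_image(name): name is "scene" or "top" or "wrist"; returns a dict with "img" (480x640x3 uint8, red, green, blue), "fx", "fy", "cx", "cy" (pixels), "D" ([k1, k2, p1, p2, k3] as OpenCV has them; the pictures are not rectified), "position" and "attitude" of the camera in the world; the wrist camera has in their place "mount" (4x4, takes a point from camera to tool coordinates, whose origin is the TCP and whose axes are the flange's). Camera axes: x right, y down, z forward; pixel columns grow to the right and rows downward; lengths in m; the calibration is good to about 2 mm. A picture is of the moment at which its call begins: read the wrist's pose just before it. There is no depth.
- manip.sign_off(): hands the job in; it is judged then, once.
Trained networks look in a picture, given as the dict that the camera call returned (one of the last four; its "shot" number tells which), for a name from the list of things; names that differ only in an ending like _2 or _b are one class to them, and where a whole thing is asked for, a point or a joint stands for the part that bears it (a point fixed in the world has none). Each returns a list of dicts, best first, with "score" (0 to 1); they miss things now and then, are a little off and sometimes report something else, mostly with a low value. They report only what shows in the picture. A call takes as long as a camera call.
- models.boxes_of(label, picture): "box" ([left, top, right, bottom] as shares, 0 to 1, of the picture: columns of its width, rows of its height, round what is visible of it).
- models.tip_of(label, picture): "location" ([column, row] as shares, 0 to 1, of the picture: columns of its width, rows of its height: a listed point, or the origin of a listed thing).
The state is a dict: "clock": time; "joint_pos": joint angles; "joint_velocities": joint speeds; "effort": joint torques, N m; "tcp_pos": TCP position; "tool_rot": TCP orientation; "contact_force": force on the tool from outside, world axes, zero at the start; "wrist_torque": the same for the moment, N m; "gripper_width": finger opening in m; "gripper_force": force on a finger pad.
Only numpy, scipy, OpenCV 4.12 (cv2) and the standard library are available. Lean on these libraries where they do the work, as an engineer would, in place of code of your own. Each camera call takes 0.05 s, during which the arm holds its last target. There are 200 camera calls.

## Working session

There is one attempt and no reset: what is moved stays moved. The work goes in short steps, Python scripts to look and compute and a tool call to move; the robot and the scene stay as the last step left them, time stands still between calls to the robot, and variables do not carry over. Pictures are saved under pics/ and viewed, at most 10 in all, crops included, and the job is handed in when it is done.

Besides the shell and the picture viewer there is one more tool, called after "Call:" in YAML: its name, and indented under it one key for each argument. send_rows: Moves the arm, as the interface text tells. Shift numbers are shares of 0.04 m and turn numbers shares of 180 degrees, none past 1 either way. Its arguments: {"type":"object","properties":{"increments":{"type":"array"}},"required":["increments"]}

```bash
mkdir -p pics; cat > h.py <<'E'
import numpy as np, cv2
from cell import manip, viewer, models
def cam(name):
    s=manip.observe(); p=viewer.get_image(name)
    if name=="wrist":
        T=np.eye(4);T[:3,:3]=np.array(s["tool_rot"]);T[:3,3]=s["tcp_pos"];T=T@np.array(p["mount"])
        R,t=T[:3,:3],T[:3,3]
    else:
        R,t=np.array(p["attitude"]),np.array(p["position"])
        if R.shape!=(3,3): print("attitude",R)
    p["R"],p["t"]=R,t
    p["K"]=np.array([[p["fx"],0,p["cx"]],[0,p["fy"],p["cy"]],[0,0,1.]])
    return p
def ray(p,uv):
    n=cv2.undistortPoints(np.array([[uv]],float),p["K"],np.array(p["D"],float)).ravel()
    d=p["R"]@np.array([n[0],n[1],1.]); return p["t"],d/np.linalg.norm(d)
def atz(p,uv,z):
    o,d=ray(p,uv); return o+d*(z-o[2])/d[2]
def proj(p,X):
    X=np.atleast_2d(X); r=cv2.Rodrigues(p["R"].T)[0]
    return cv2.projectPoints(X.astype(float),r,-p["R"].T@p["t"],p["K"],np.array(p["D"],float))[0].reshape(-1,2)
def tri(obs):
    A=np.zeros((3,3));b=np.zeros(3)
    for p,uv in obs:
        o,d=ray(p,uv);M=np.eye(3)-np.outer(d,d);A+=M;b+=M@o
    X=np.linalg.solve(A,b); return X,[np.round(proj(p,X)[0]-uv,1) for p,uv in obs]
def tip(label,p,k=0):
    r=models.tip_of(label,p)
    return [(round(q["score"],2),np.array(q["location"])*[640,480]) for q in r]
def box(label,p):
    r=models.boxes_of(label,p)
    return [(round(q["score"],2),np.array(q["box"])*[640,480,640,480]) for q in r]
def save(p,n): cv2.imwrite("pics/"+n+".png",p["img"][:,:,::-1])
E
python3 - <<'E'
from h import *
np.set_printoptions(precision=4,suppress=True)
s=manip.observe();print(s, manip.grasp_offset)
for n in ["scene","top","wrist"]:
    p=cam(n);save(p,n+"0");print(n,p["t"],p["R"].tolist(),p["fx"])
    for l in ["anvil_top","press_pad","lever_grip","lever_hinge","carrier_disc","lining_disc","press"]:
        print(l,[(a,b.round(1)) for a,b in tip(l,p)][:2],[(a,b.round(0)) for a,b in box(l,p)][:1] if l in("carrier_disc","lining_disc","press") else "")
E
```

```text
{'clock': 0.0, 'joint_pos': array([-78.5517,  15.8463,  86.2943,  -0.0031,  77.9608,  -6.933 ]), 'joint_velocities': array([-0.0239, -0.025 ,  0.0825,  0.0077, -0.0212, -0.0498]), 'effort': array([ -0.0024, -40.4586, -23.723 ,   0.0699,   0.0345,  -0.0002]), 'tcp_pos': array([ 0.1812, -0.5451,  0.2046]), 'tool_rot': array([[ 0.949 ,  0.3153, -0.0004],
       [ 0.3153, -0.949 ,  0.0017],
       [ 0.0002, -0.0018, -1.    ]]), 'contact_force': array([ 0.1544,  0.3637, -0.0433]), 'wrist_torque': array([ 0.0131,  0.0394, -0.001 ]), 'gripper_force': 0.0, 'gripper_width': 0.09371624459033376} 0.0188
scene [-0.0088  0.5575  0.8169] [[-0.6959722379934593, -0.4560821515415436, 0.5546275461853764], [-0.7180349215646742, 0.4495174267588626, -0.5313755117181282], [-0.006963860709939998, -0.7680645507282099, -0.6403345614276067]] 552.8818444017365
anvil_top [(0.58, array([317.1, 294.2]))] 
press_pad [(0.54, array([311., 286.]))] 
lever_grip [(0.77, array([393. , 225.2]))] 
lever_hinge [] 
carrier_disc [(0.76, array([277.5, 387.5]))] [(0.88, array([260., 367., 293., 400.]))]
lining_disc [(0.94, arr
[... 447 characters left out ...]
.51, array([313.2, 246.4]))] 
lever_grip [(0.85, array([366.3, 291.5]))] 
lever_hinge [] 
carrier_disc [(0.94, array([234.5, 289. ]))] [(0.65, array([221., 276., 251., 298.]))]
lining_disc [(0.56, array([391.4, 226.2]))] [(0.59, array([383., 218., 408., 239.]))]
press [(0.8, array([312.9, 251.1]))] [(0.78, array([290., 181., 391., 300.]))]
wrist [ 0.2423 -0.5245  0.3841] [[0.31568264841764593, -0.9234972968070863, -0.2179385424334647], [-0.9488647408651781, -0.3071434468951222, -0.07292877739438387], [0.00041113364884591276, 0.22981654818438438, -0.9732338799845258]] 358.23660959226584
anvil_top [] 
press_pad [] 
lever_grip [] 
lever_hinge [] 
carrier_disc [] []
lining_disc [] []
press [] []
```

View pics/scene0.png

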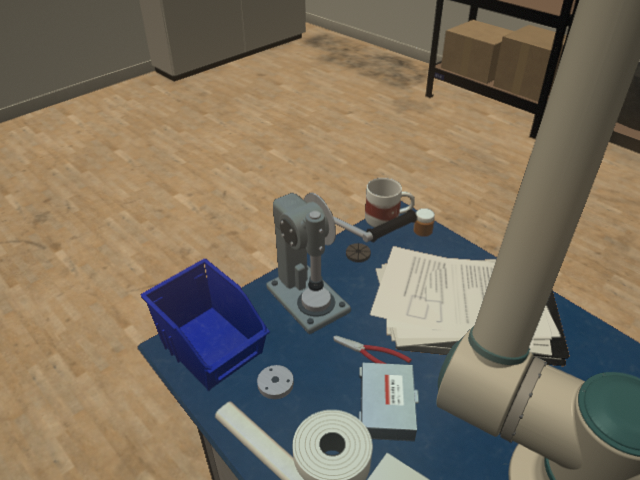

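View pics/top0.png

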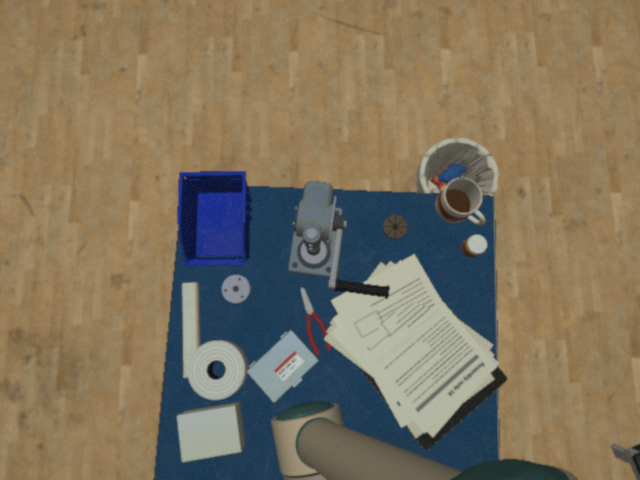

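```bash
python3 - <<'E'
from h import *
np.set_printoptions(precision=4,suppress=True)
a=cam("scene");b=cam("top")
for l in ["anvil_top","press_pad","lever_grip","carrier_disc","lining_disc","press"]:
    ta,tb=tip(l,a),tip(l,b)
    if ta and tb:
        X,e=tri([(a,ta[0][1]),(b,tb[0][1])]);print(l,X,e,ta[0][0],tb[0][0])
E
```

```text
anvil_top [0.5607 0.0237 0.0212] [array([0.8, 0.1]), array([-0.5, -0.6])] 0.71 0.79
press_pad [0.555  0.0288 0.062 ] [array([1.4, 0.2]), array([-0.8, -1. ])] 0.61 0.38
lever_grip [ 0.4528 -0.0729  0.2166] [array([2.6, 0.3]), array([-1.6, -2. ])] 0.74 0.98
carrier_disc [ 0.478   0.2031 -0.016 ] [array([-0.1, -0. ]), array([0.1, 0.1])] 0.62 0.83
lining_disc [ 0.6162 -0.1581 -0.0056] [array([-0.9, -0.1]), array([0.5, 0.7])] 0.86 0.59
press [ 0.5591  0.023  -0.0177] [array([0.1, 0. ]), array([-0.1, -0.1])] 0.6 0.66
```

The scene view shows the press at about (310,270), throat toward the robot. The lever grip is at (393,225), already part way down. The carrier is at (277,381) and the lining at (357,252). In the top view the carrier is at (235,289), the lining at (395,226) and the grip at (363,289); the press is yawed by about -7°. Next I'll move over the press for closer wrist views.

```bash
cat > plan.py <<'E'
from h import *
from scipy.spatial.transform import Rotation as Ro
import json
def RR(phi,h):
    phi,h=np.radians(phi),np.radians(h)
    z=np.array([np.sin(phi)*np.cos(h),np.sin(phi)*np.sin(h),-np.cos(phi)]); y=np.array([np.sin(h),-np.cos(h),0])
    return np.c_[np.cross(y,z),y,z]
def plan(segs,start=None,dmax=.038,amax=6.8):
    """segs: (pos,R,grip[,nmin]) ; prints calls of 5 rows"""
    s=manip.observe(); P,Q=(np.array(s["tcp_pos"]),np.array(s["tool_rot"])) if start is None else start
    rows=[]
    for sg in segs:
        p,R,g=sg[:3]; p=P if p is None else np.array(p,float); R=Q if R is None else R
        rv=Ro.from_matrix(R@Q.T).as_rotvec()
        n=int(max(np.ceil(np.linalg.norm(p-P)/dmax),np.ceil(np.degrees(np.linalg.norm(rv))/amax),sg[3] if len(sg)>3 else 1))
        P0,Q0=P.copy(),Q.copy()
        for i in range(1,n+1):
            Pt=P0+(p-P0)*i/n; Qt=Ro.from_rotvec(rv*i/n).as_matrix()@Q0
            d=np.round(Q.T@(Pt-P)/.04,2 if n>1 and i<n else 3); w=np.round(np.degrees(Ro.from_matrix(Q.T@Qt).as_rotvec())/180,4)
            rows.append([*(d+0.),*(w+0.),g]); P=P+Q@(d*.04); Q=Q@Ro.from_rotvec(np.radians(w*180)).as_matrix()
    while len(rows)%5: rows.append([0,0,0,0,0,0,rows[-1][6]])
    for i in range(0,len(rows),5): print(json.dumps([rows[i:i+5]]).replace("0.0,","0,").replace(" ",""))
    print("end",P.round(4))
    return P,Q
E
python3 - <<'E'
from plan import *
np.set_printoptions(precision=4,suppress=True)
a=cam("scene");b=cam("top")
for l,z in [("anvil_top",.04),("press",0),("carrier_disc",0),("lining_disc",0)]:
    print(l,[atz(p,tip(l,p)[0][1],z)[:2] for p in (a,b)])
plan([((.25,-.40,.36),None,1),((.42,-.05,.42),RR(0,82.5),1)])
E
```

```text
anvil_top [array([0.5438, 0.0329]), array([0.558 , 0.0264])]
press [array([0.5775, 0.008 ]), array([0.5568, 0.0238])]
carrier_disc [array([0.4695, 0.2066]), array([0.4756, 0.2089])]
lining_disc [array([ 0.6023, -0.0174]), array([ 0.6162, -0.1585])]
[[[0.46,-0.49,-0.64,0,0,0,1],[0.47,-0.48,-0.65,0,0,0,1],[0.46,-0.49,-0.64,0,0,0,1],[0.46,-0.48,-0.65,0,0,0,1],[0.46,-0.49,-0.64,0,0,0,1]]]
[[[0.468,-0.485,-0.643,0,0,0,1],[0.62,-0.63,-0.14,0,0,-0.0324,1],[0.68,-0.57,-0.13,0,0,-0.0324,1],[0.73,-0.5,-0.14,0,0,-0.0323,1],[0.78,-0.41,-0.14,0,0,-0.0324,1]]]
[[[0.82,-0.34,-0.13,0,0,-0.0324,1],[0.84,-0.25,-0.14,0,0,-0.0324,1],[0.87,-0.17,-0.13,0,0,-0.0324,1],[0.88,-0.07,-0.14,0,0,-0.0324,1],[0.89,0.01,-0.14,0,0,-0.0323,1]]]
[[[0.88,0.1,-0.13,0,0,-0.0324,1],[0.859,0.197,-0.141,0,0,-0.0324,1],[0,0,0,0,0,0,1],[0,0,0,0,0,0,1],[0,0,0,0,0,0,1]]]
end [ 0.42 -0.05  0.42]
```

Call:
send_rows:
  increments:
    - [[0.46,-0.49,-0.64,0,0,0,1],[0.47,-0.48,-0.65,0,0,0,1],[0.46,-0.49,-0.64,0,0,0,1],[0.46,-0.48,-0.65,0,0,0,1],[0.46,-0.49,-0.64,0,0,0,1]]

```text
clock: 3.27
tcp_pos: [0.2387, -0.4231, 0.3355]
tool_rot: [[0.949, 0.315, 0.0], [0.315, -0.949, -0.0], [0.0, 0.0, -1.0]]
contact_force: [1.6, 0.5, -0.1]
gripper_width: 0.0942
gripper_force: 0.0
```

Call:
send_rows:
  increments:
    - [[0.47,-0.49,-0.64,0,0,0,1],[0.62,-0.63,-0.14,0,0,-0.0324,1],[0.68,-0.57,-0.13,0,0,-0.0324,1],[0.73,-0.5,-0.14,0,0,-0.0323,1],[0.78,-0.41,-0.14,0,0,-0.0324,1]]

```text
clock: 3.68
tcp_pos: [0.3123, -0.271, 0.3825]
tool_rot: [[0.744, 0.668, 0.001], [0.668, -0.744, -0.001], [0.0, 0.001, -1.0]]
contact_force: [-0.3, 0.0, -0.7]
gripper_width: 0.0939
gripper_force: 0.0
```

Call:
send_rows:
  increments:
    - [[0.82,-0.34,-0.13,0,0,-0.0324,1],[0.84,-0.25,-0.14,0,0,-0.0324,1],[0.87,-0.17,-0.13,0,0,-0.0324,1],[0.88,-0.07,-0.14,0,0,-0.0324,1],[0.89,0.01,-0.14,0,0,-0.0323,1]]

```text
clock: 4.1
tcp_pos: [0.3893, -0.1116, 0.4096]
tool_rot: [[0.324, 0.946, 0.001], [0.946, -0.324, -0.001], [-0.0, 0.001, -1.0]]
contact_force: [1.4, -1.1, 0.0]
gripper_width: 0.094
gripper_force: 0.0
```

Call:
send_rows:
  increments:
    - [[0.88,0.1,-0.13,0,0,-0.0324,1],[0.86,0.2,-0.14,0,0,-0.0324,1],[0,0,0,0,0,0,1],[0,0,0,0,0,0,1],[0,0,0,0,0,0,1]]

```text
clock: 4.52
tcp_pos: [0.4199, -0.05, 0.4197]
tool_rot: [[0.131, 0.991, -0.001], [0.991, -0.131, -0.001], [-0.001, -0.0, -1.0]]
contact_force: [-0.5, -0.0, 0.3]
gripper_width: 0.0944
gripper_force: 0.0
```

```bash
python3 - <<'E'
from h import *
np.set_printoptions(precision=4,suppress=True)
s=manip.observe();print(s["clock"],s["joint_pos"],s["tcp_pos"],s["tool_rot"],s["contact_force"])
p=cam("wrist");save(p,"w1");print(p["t"])
for l in ["anvil_top","press_pad","lever_grip","lever_hinge","carrier_disc","lining_disc","press"]:
    print(l,[(a,b.round(1)) for a,b in tip(l,p)][:2],[(a,b.round(0)) for a,b in box(l,p)][:1] if l in("carrier_disc","lining_disc","press") else "")
E
```

```text
4.5167 [-16.1934  -0.5356  76.4948  -0.0554 104.0593  -8.6831] [ 0.4199 -0.05    0.4197] [[ 0.1309  0.9914 -0.0006]
 [ 0.9914 -0.1309 -0.0008]
 [-0.0009 -0.0005 -1.    ]] [-0.5143 -0.0158  0.2797]
[0.4269 0.0159 0.5982]
anvil_top [(0.68, array([402.2, 131.2]))] 
press_pad [(0.5, array([414.8, 134.1]))] 
lever_grip [(0.93, array([356.6, 227.9]))] 
lever_hinge [] 
carrier_disc [(0.74, array([341. ,  25.2])), (0.45, array([410.1, 134.1]))] [(0.79, array([315.,   3., 361.,  47.]))]
lining_disc [(0.86, array([445.1, 245.9]))] [(0.62, array([427., 229., 461., 261.]))]
press [(0.68, array([401.2, 135. ]))] [(0.68, array([345.,  85., 549., 273.]))]
```

View pics/w1.png

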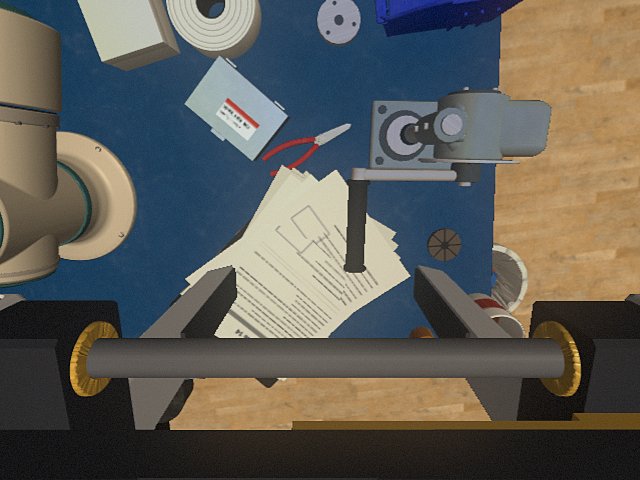

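The wrist view, with image right as world +x, shows the grip bar running from (358,182) to (355,270) and the press base's front corners at (372,100) and (369,170). The carrier is at (339,20) and the lining at (445,245). I'll fit the press pose and lever angle.

```bash
python3 - <<'E'
from plan import *
from scipy.optimize import least_squares
np.set_printoptions(precision=4,suppress=True)
w=cam("wrist");t=cam("top");s=cam("scene")
obs=[(w,"c1",(372,100)),(w,"c2",(369,170)),(w,"g1",(358,182)),(w,"g2",(355,270))]
for p,n in((w,"w"),(t,"t"),(s,"s")):
    for l in["anvil_top","press","lever_grip"]:
        r=tip(l,p)
        if r: obs.append((p,l,r[0][1]))
def pts(q,l):
    x,y,a,th=q
    gx,gz=.036-.125*np.cos(th),.194+.125*np.sin(th)
    L={"c1":(-.05,.052,.022),"c2":(-.05,-.052,.022),"g1":(gx,-.057,gz),"g2":(gx,-.155,gz),"anvil_top":(0,0,.04),"press":(0,0,0),"lever_grip":(gx,-.106,gz)}[l]
    c,s_=np.cos(a),np.sin(a); return np.array([x+c*L[0]-s_*L[1],y+s_*L[0]+c*L[1],L[2]])
f=lambda q:np.concatenate([proj(p,pts(q,l))[0]-uv for p,l,uv in obs])
r=least_squares(f,[.56,.025,-.1,.3],loss="soft_l1",f_scale=2)
print(r.x,np.degrees(r.x[2:]),"grip",pts(r.x,"lever_grip"));
for o,e in zip(obs,r.fun.reshape(-1,2)): print(o[1],e.round(1))
for l,z in(("carrier_disc",.0),("lining_disc",.0)): print(l,[atz(p,tip(l,p)[0][1],z)[:2] for p in (w,t)],tri([(p,tip(l,p)[0][1]) for p in (w,t)]))
E
```

```text
[ 0.5503  0.0269 -0.1376  0.2015] [-7.8864 11.5445] grip [ 0.4501 -0.0662  0.219 ]
c1 [-0.1 -0.2]
c2 [ 0.5 -0.3]
g1 [-0.7  0.4]
g2 [-0.1  1.3]
anvil_top [ 3.2 -0.3]
press [-1.   0.9]
lever_grip [ 0.4 -2.1]
anvil_top [-0.6 -0.4]
press [-0.1  2.7]
anvil_top [ 3.  -1.5]
press [0.8 0.9]
lever_grip [-4.1  0.1]
carrier_disc [array([0.4729, 0.1985]), array([0.4736, 0.204 ])] (array([ 0.4765,  0.2107, -0.0398]), [array([ 0.3, -0.1]), array([0. , 0.2])])Traceback (most recent call last):
  File "<stdin>", line 19, in <module>
IndexError: list index out of range
```

```bash
cat >> plan.py <<'E'
PX,PY,YAW=.5503,.0269,-7.9
def pw(x,y,z):
    c,s=np.cos(np.radians(YAW)),np.sin(np.radians(YAW)); return np.array([PX+c*x-s*y,PY+s*x+c*y,z])
def grip_at(th,dz=-.019): # theta deg above level -> TCP for tool-down grasp
    t=np.radians(th); return pw(.036-.125*np.cos(t),-.106,.194+.125*np.sin(t)+dz)
E
python3 - <<'E'
from plan import *
print(grip_at(11.5))
R=RR(0,82.1)
e=plan([(grip_at(11.5)+[0,0,.08],R,1),(grip_at(11.5),R,1,6)])
E
```

```text
[ 0.45006113 -0.06620634  0.19992099]
[[[-0.08,0.2,0.87,0,0,0.0006,1],[-0.07,0.2,0.88,0,0,0.0005,1],[-0.08,0.2,0.87,0,0,0.0006,1],[-0.077,0.196,0.878,0,0,0.0005,1],[0,0,0.33,0,0,0,1]]]
[[[0,0,0.34,0,0,0,1],[0,0,0.33,0,0,0,1],[0,0,0.33,0,0,0,1],[0,0,0.34,0,0,0,1],[0,0,0.33,0,0,0,1]]]
end [ 0.4501 -0.0662  0.1999]
```

Call:
send_rows:
  increments:
    - [[-0.08,0.2,0.87,0,0,0.0006,1],[-0.07,0.2,0.88,0,0,0.0005,1],[-0.08,0.2,0.87,0,0,0.0006,1],[-0.08,0.2,0.88,0,0,0.0005,1],[0,0,0.33,0,0,0,1]]

```text
clock: 6.38
tcp_pos: [0.4487, -0.0663, 0.2619]
tool_rot: [[0.138, 0.99, -0.007], [0.99, -0.138, 0.002], [0.001, -0.007, -1.0]]
contact_force: [-1.0, -0.2, -0.0]
gripper_width: 0.0937
gripper_force: 0.0
```

Call:
send_rows:
  increments:
    - [[0,0,0.34,0,0,0,1],[0,0,0.33,0,0,0,1],[0,0,0.33,0,0,0,1],[0,0,0.34,0,0,0,1],[0,0,0.33,0,0,0,1]]

```text
clock: 6.8
tcp_pos: [0.4502, -0.0664, 0.1992]
tool_rot: [[0.137, 0.991, -0.0], [0.991, -0.137, -0.0], [-0.0, -0.0, -1.0]]
contact_force: [-0.1, -0.4, -0.5]
gripper_width: 0.0941
gripper_force: 0.0
```

Call:
send_rows:
  increments:
    - [[0,0,0,0,0,0,-1],[0,0,0,0,0,0,-1],[0,0,0,0,0,0,-1],[0,0,0,0,0,0,-1],[0,0,0,0,0,0,-1]]

```text
clock: 7.22
tcp_pos: [0.4508, -0.0665, 0.2008]
tool_rot: [[0.137, 0.991, 0.002], [0.991, -0.137, -0.001], [-0.0, 0.002, -1.0]]
contact_force: [-1.6, 0.3, 0.1]
gripper_width: 0.0645
gripper_force: 0.0
```

Call:
send_rows:
  increments:
    - [[0,0,0,0,0,0,-1],[0,0,0,0,0,0,-1],[0,0,0,0,0,0,-1],[0,0,0,0,0,0,-1],[0,0,0,0,0,0,-1]]

```text
clock: 7.63
tcp_pos: [0.4502, -0.0663, 0.1999]
tool_rot: [[0.137, 0.991, 0.0], [0.991, -0.137, -0.0], [-0.0, 0.0, -1.0]]
contact_force: [0.1, 0.6, -0.3]
gripper_width: 0.0311
gripper_force: 0.0
```

```bash
python3 - <<'E'
from plan import *
s=manip.observe();P=s["tcp_pos"];print(s["clock"],P,s["gripper_width"],s["gripper_force"],s["contact_force"],s["joint_pos"])
p=cam("wrist");save(p,"w2")
# assume lever at 11.5: offset from nominal kept along arc
off=np.array(P)-grip_at(11.5)
plan([(grip_at(th)+off*k,None,-1) for th,k in zip(np.linspace(15,75.5,14),np.linspace(.9,0.3,14))])
E
```

```text
7.6333 [ 0.45020797 -0.06634612  0.19987758] 0.031056265194137744 0.0 [ 0.08276038  0.63684666 -0.31143604] [-1.71509520e+01  5.57853452e+00  1.00299591e+02 -5.17007510e-03
  7.41173125e+01 -9.25095795e+00]
[[[0,0.043,-0.186,0,0,0,-1],[0,0.076,-0.242,0,0,0,-1],[0.001,0.094,-0.236,0,0,0,-1],[0,0.114,-0.227,0,0,0,-1],[0,0.132,-0.216,0,0,0,-1]]]
[[[0,0.148,-0.206,0,0,0,-1],[0,0.165,-0.193,0,0,0,-1],[0,0.18,-0.178,0,0,0,-1],[0,0.194,-0.164,0,0,0,-1],[0,0.207,-0.147,0,0,0,-1]]]
[[[0,0.218,-0.13,0,0,0,-1],[0.001,0.227,-0.112,0,0,0,-1],[0,0.236,-0.093,0,0,0,-1],[0,0.243,-0.073,0,0,0,-1],[0,0,0,0,0,0,-1]]]
end [ 0.5404 -0.0788  0.296 ]
```

View pics/w2.png

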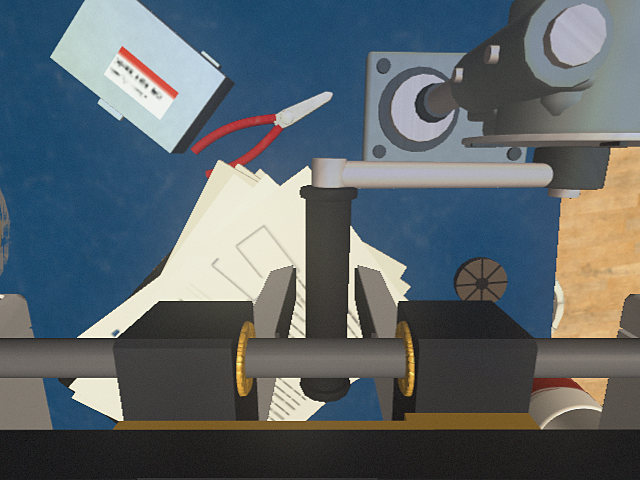

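The wrist view shows the grip bar (columns 305-350) centred between the fingers, which are still closing. The anvil's bright face is around (415,108).

Call:
send_rows:
  increments:
    - [[0,0,0,0,0,0,-1],[0,0,0,0,0,0,-1],[0,0,0,0,0,0,-1],[0,0,0,0,0,0,-1],[0,0,0,0,0,0,-1]]

```text
clock: 8.1
tcp_pos: [0.4508, -0.0665, 0.1999]
tool_rot: [[0.138, 0.99, 0.001], [0.99, -0.138, -0.0], [-0.0, 0.001, -1.0]]
contact_force: [3.0, -0.6, -2.4]
gripper_width: 0.0191
gripper_force: 30.0
```

Call:
send_rows:
  increments:
    - [[0,0.04,-0.19,0,0,0,-1],[0,0.08,-0.24,0,0,0,-1],[0,0.095,-0.235,0,0,0,-1],[0,0.115,-0.225,0,0,0,-1],[0,0.13,-0.215,0,0,0,-1]]

```text
clock: 8.52
tcp_pos: [0.4674, -0.069, 0.2419]
tool_rot: [[0.138, 0.99, -0.005], [0.99, -0.138, 0.0], [-0.0, -0.005, -1.0]]
contact_force: [3.8, -2.0, -13.7]
gripper_width: 0.0193
gripper_force: 30.0
```

Call:
send_rows:
  increments:
    - [[0,0.15,-0.205,0,0,0,-1],[0,0.165,-0.195,0,0,0,-1],[0,0.18,-0.18,0,0,0,-1],[0,0.195,-0.165,0,0,0,-1],[0,0.205,-0.145,0,0,0,-1]]

```text
clock: 8.93
tcp_pos: [0.4975, -0.0737, 0.2772]
tool_rot: [[0.138, 0.99, -0.017], [0.99, -0.138, 0.001], [-0.002, -0.017, -1.0]]
contact_force: [-8.9, -1.1, -4.0]
gripper_width: 0.0194
gripper_force: 30.0
```

Call:
send_rows:
  increments:
    - [[0,0.22,-0.13,0,0,0,-1],[0,0.225,-0.11,0,0,0,-1],[0,0.235,-0.095,0,0,0,-1],[0,0.245,-0.075,0,0,0,-1],[0,0,0,0,0,0,-1]]

```text
clock: 9.35
tcp_pos: [0.5357, -0.0796, 0.298]
tool_rot: [[0.138, 0.99, -0.01], [0.99, -0.138, -0.002], [-0.003, -0.01, -1.0]]
contact_force: [-10.5, -1.4, 12.6]
gripper_width: 0.0194
gripper_force: 30.0
```

```bash
python3 - <<'E'
from plan import *
s=manip.observe();P=s["tcp_pos"];print(s["clock"],P,grip_at(75),s["gripper_width"],s["gripper_force"],s["contact_force"],s["joint_pos"])
for n in("wrist","top","scene"):
    p=cam(n);r=tip("lever_grip",p)
    print(n,r,proj(p,grip_at(75,0)),proj(p,grip_at(70,0)))
E
```

```text
9.35 [ 0.53568493 -0.07957978  0.29802801] [ 0.53934388 -0.07859535  0.29574073] 0.019354589305696654 30.014288127422333 [-10.52266045  -1.39480156  12.62908855] [-15.62384984  11.06591918  79.75824142  -0.25956556  89.72293082
  -7.68882504]
wrist [(0.81, array([325.504, 293.616]))] [[335.5211815  292.05877815]] [[314.17719172 289.44645654]]
top [] [[372.56740269 231.65007025]] [[371.73452173 238.07214413]]
scene [(0.83, array([364.8 , 158.88]))] [[362.47904705 156.98683745]] [[366.23553526 161.11094844]]
```

Call:
send_rows:
  increments:
    - [[0,0.08,0,0,0,0,-1],[0,0.06,0.03,0,0,0,-1],[0,0,0.02,0,0,0,-1],[0,0,0,0,0,0,-1],[0,0,0,0,0,0,-1]]

```text
clock: 10.07
tcp_pos: [0.5388, -0.0801, 0.2985]
tool_rot: [[0.138, 0.99, -0.011], [0.99, -0.138, -0.003], [-0.004, -0.01, -1.0]]
contact_force: [-16.6, -0.8, 23.4]
gripper_width: 0.0189
gripper_force: 30.0
```

```bash
python3 - <<'E'
from plan import *
p=cam("wrist");r=tip("lever_grip",p)
print(r,proj(p,grip_at(75,0)),proj(p,grip_at(70,0)))
s=manip.observe();print(s["clock"],s["tcp_pos"],s["contact_force"])
E
```

```text
[(0.97, array([326.08 , 298.512]))] [[329.02657123 291.55859316]] [[307.85944143 288.95647082]]
10.1667 [ 0.53875198 -0.08005596  0.29849098] [-16.78683168   0.89900898  23.12395683]
```

Call:
send_rows:
  increments:
    - [[0,0,-0.06,0,0,0,-1],[0,0.05,-0.04,0,0,0,-1],[0,0.04,0,0,0,0,-1],[0,0,0,0,0,0,-1],[0,0,0,0,0,0,-1]]

```text
clock: 10.58
tcp_pos: [0.5386, -0.08, 0.2986]
tool_rot: [[0.138, 0.99, -0.022], [0.99, -0.138, -0.0], [-0.003, -0.022, -1.0]]
contact_force: [-21.0, -1.1, 11.3]
gripper_width: 0.0192
gripper_force: 30.0
```

Call:
send_rows:
  increments:
    - [[0,0,0,0,0,0,0],[0,0,0,0,0,0,0],[0,0,0,0,0,0,0],[0,0,0,0,0,0,0],[0,0,-0.2,0,0,0,0]]

```text
clock: 11.0
tcp_pos: [0.5489, -0.0798, 0.3049]
tool_rot: [[0.137, 0.991, -0.003], [0.991, -0.137, 0.001], [0.001, -0.003, -1.0]]
contact_force: [-0.2, 0.4, -0.2]
gripper_width: 0.0466
gripper_force: 0.0
```

```bash
python3 - <<'E'
from plan import *
np.set_printoptions(precision=4,suppress=True)
s=manip.observe();print(s["clock"],s["tcp_pos"],s["contact_force"],s["gripper_width"])
a=cam("scene");r=tip("lever_grip",a);print(r,proj(a,grip_at(75,0)),proj(a,grip_at(70,0)))
b=cam("top")
for l in("carrier_disc","lining_disc"):
    for p in (a,b): print(l,[(q,atz(p,u,0)[:2]) for q,u in tip(l,p)],[ (q,atz(p,(u[:2]+u[2:])/2,.01)[:2]) for q,u in box(l,p)])
# look pose above carrier, slanted tool
R=RR(45,20)
c=np.array([.474,.203]); 
plan([(grip_at(75)+[-.03,0,.09],None,0.8),((.40,.10,.36),RR(20,50),1),((.40,.17,.22),R,1)])
E
```

```text
11.0 [ 0.5489 -0.0798  0.3049] [-0.1667  0.4402 -0.1582] 0.04658277831527392
[(0.64, array([361.984, 159.12 ]))] [[362.479  156.9868]] [[366.2355 161.1109]]
carrier_disc [(0.64, array([0.4719, 0.2062])), (0.63, array([0.5459, 0.0349]))] [(0.57, array([0.4657, 0.2075])), (0.48, array([ 0.6774, -0.1354]))]
carrier_disc [(0.65, array([0.4742, 0.2093]))] [(0.84, array([0.4758, 0.1994]))]
lining_disc [(0.57, array([ 0.607 , -0.1531])), (0.34, array([0.546 , 0.0324]))] [(0.96, array([ 0.6037, -0.1535]))]
lining_disc [] []
[[[-0.03,-0.33,-0.67,0,0,0,0.8],[-0.04,-0.34,-0.66,0,0,0,0.8],[-0.031,-0.334,-0.666,0,0,0,0.8],[0.67,-0.55,0.11,-0.0052,0.018,0.0294,1],[0.62,-0.62,0.13,-0.0052,0.0181,0.0294,1]]]
[[[0.54,-0.67,0.16,-0.0052,0.018,0.0294,1],[0.48,-0.72,0.17,-0.0052,0.018,0.0295,1],[0.39,-0.76,0.19,-0.0052,0.0181,0.0294,1],[0.309,-0.804,0.193,-0.0052,0.018,0.0294,1],[0.01,-0.19,0.62,-0.015,0.0226,0.0236,1]]]
[[[-0.05,-0.21,0.62,-0.0151,0.0226,0.0236,1],[-0.11,-0.24,0.6,-0.015,0.0227,0.0236,1],[-0.16,-0.26,0.57,-0.0151,0.0226,0.0236,1],[-0.23,-0.26,0.55,-0.015,0.0226,0.0236,1],[-0.289,-0.277,0.519,-0.0151,0.0226,0.0237,1]]]
end [0.4  0.17 0.22]
```

```bash
python3 - <<'E'
from plan import *
plan([(grip_at(75)+[-.03,0,.09],None,0.8),((.40,.06,.30),RR(20,60),1),((.397,.139,.12),RR(45,40),1)])
E
```

```text
[[[-0.03,-0.33,-0.67,0,0,0,0.8],[-0.04,-0.34,-0.66,0,0,0,0.8],[-0.031,-0.334,-0.666,0,0,0,0.8],[0.51,-0.53,0.36,-0.0036,0.0183,0.0203,1],[0.45,-0.57,0.38,-0.0036,0.0183,0.0202,1]]]
[[[0.4,-0.59,0.39,-0.0036,0.0183,0.0203,1],[0.33,-0.63,0.41,-0.0035,0.0183,0.0202,1],[0.27,-0.64,0.42,-0.0036,0.0183,0.0203,1],[0.197,-0.672,0.431,-0.0036,0.0183,0.0202,1],[0.01,-0.18,0.8,-0.01,0.0229,0.0157,1]]]
[[[-0.07,-0.19,0.79,-0.0101,0.0229,0.0158,1],[-0.12,-0.22,0.78,-0.01,0.0229,0.0157,1],[-0.2,-0.24,0.76,-0.01,0.0229,0.0158,1],[-0.26,-0.25,0.74,-0.0101,0.0229,0.0157,1],[-0.324,-0.253,0.704,-0.01,0.0229,0.0158,1]]]
end [0.397 0.139 0.12 ]
```

Call:
send_rows:
  increments:
    - [[-0.03,-0.33,-0.67,0,0,0,0.8],[-0.04,-0.34,-0.66,0,0,0,0.8],[-0.03,-0.33,-0.67,0,0,0,0.8],[0.51,-0.53,0.36,-0.0036,0.0183,0.0203,1],[0.45,-0.57,0.38,-0.0036,0.0183,0.0202,1]]

```text
clock: 11.97
tcp_pos: [0.4745, -0.0323, 0.3595]
tool_rot: [[0.262, 0.964, 0.052], [0.958, -0.266, 0.108], [0.118, 0.022, -0.993]]
contact_force: [0.1, -0.1, -0.5]
gripper_width: 0.077
gripper_force: 0.0
```

Call:
send_rows:
  increments:
    - [[0.4,-0.59,0.39,-0.0036,0.0183,0.0203,1],[0.33,-0.63,0.41,-0.0035,0.0183,0.0202,1],[0.27,-0.64,0.42,-0.0036,0.0183,0.0203,1],[0.2,-0.67,0.43,-0.0036,0.0183,0.0202,1],[0.01,-0.18,0.8,-0.01,0.0229,0.0157,1]]

```text
clock: 12.38
tcp_pos: [0.3996, 0.0751, 0.2724]
tool_rot: [[0.495, 0.835, 0.24], [0.764, -0.55, 0.338], [0.414, 0.016, -0.91]]
contact_force: [0.9, -0.5, 0.1]
gripper_width: 0.0943
gripper_force: 0.0
```

Call:
send_rows:
  increments:
    - [[-0.07,-0.19,0.79,-0.0101,0.0229,0.0158,1],[-0.12,-0.22,0.78,-0.01,0.0229,0.0157,1],[-0.2,-0.24,0.76,-0.01,0.0229,0.0158,1],[-0.26,-0.25,0.74,-0.0101,0.0229,0.0157,1],[-0.32,-0.25,0.7,-0.01,0.0229,0.0158,1]]

```text
clock: 12.8
tcp_pos: [0.3959, 0.1379, 0.1289]
tool_rot: [[0.54, 0.659, 0.523], [0.475, -0.752, 0.457], [0.694, 0.002, -0.72]]
contact_force: [-0.2, 1.3, -0.2]
gripper_width: 0.0939
gripper_force: 0.0
```

Call:
send_rows:
  increments:
    - [[0,0,0,0,0,0,1],[0,0,0,0,0,0,1],[0,0,0,0,0,0,1],[0,0,0,0,0,0,1],[0,0,0,0,0,0,1]]

```text
clock: 13.22
tcp_pos: [0.4015, 0.1352, 0.1331]
tool_rot: [[0.534, 0.662, 0.525], [0.48, -0.749, 0.456], [0.696, 0.009, -0.718]]
contact_force: [-0.2, 0.4, -0.9]
gripper_width: 0.094
gripper_force: 0.0
```

```bash
python3 - <<'E'
from plan import *
np.set_printoptions(precision=4,suppress=True)
s=manip.observe();print(s["clock"],s["tcp_pos"],s["tool_rot"],s["joint_pos"])
p=cam("wrist");save(p,"w3");print(p["t"])
for l in("carrier_disc",):
    print(l,[(q,u,atz(p,u,0)[:2]) for q,u in tip(l,p)],box(l,p))
b=cam("top");r=tip("carrier_disc",b);print(r)
a=cam("scene");r2=tip("carrier_disc",a)
print(tri([(p,tip("carrier_disc",p)[0][1]),(b,r[0][1])]))
E
```

```text
13.2167 [0.4015 0.1352 0.1331] [[ 0.5343  0.6624  0.5251]
 [ 0.4804 -0.7491  0.4561]
 [ 0.6955  0.0085 -0.7184]] [-32.4879  -4.7301 142.1146  62.9324  48.4905 -30.6188]
[0.3409 0.0855 0.3072]
carrier_disc [(0.57, array([323.584, 247.584]), array([0.4709, 0.1988]))] [(0.78, array([288.704, 212.304, 356.288, 274.896]))]
[(0.95, array([233.024, 286.704])), (0.63, array([314.304, 250.512]))]
(array([ 0.483 ,  0.2121, -0.0308]), [array([-2. , -0.5]), array([ 0.8, -0.5])])
```

View pics/w3.png

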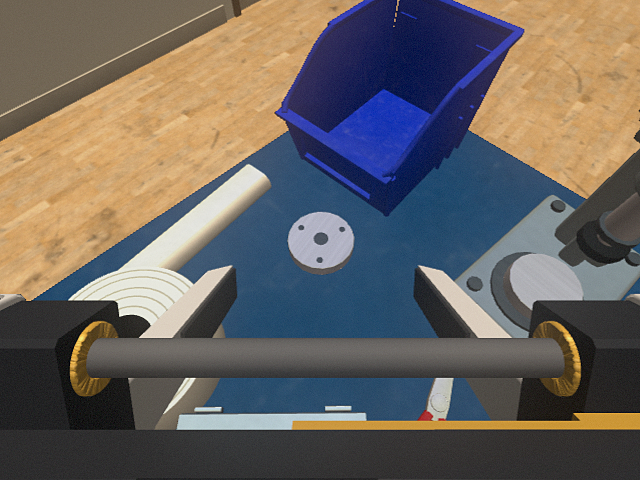

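The wrist view shows the carrier centred at (321,241), clear of the bin and the roll. The anvil is at (540,290). The arm came close to its inner joint limits here, so I'll fit the kinematics to check reachability.

```bash
cat > kin.py <<'E'
from plan import *
from scipy.optimize import least_squares
def RY(a): return Ro.from_euler("y",a,degrees=True).as_matrix()
def RZ(a): return Ro.from_euler("z",a,degrees=True).as_matrix()
def fk(q,k):
    p=np.zeros(3);R=RZ(q[0]); p=R@np.array([k[0],k[1],k[2]])
    R=R@RY(q[1]+k[12]); p=p+R@np.array([k[3],0,k[4]])
    R=R@RY(q[2]+k[13]); p=p+R@np.array([k[5],0,k[6]])
    R=R@RZ(q[3]); p=p+R@np.array([0,k[7],0])
    R=R@RY(q[4]+k[14]); p=p+R@np.array([k[8],k[9],k[10]])
    return p,R@RZ(k[11]-q[5]*k[15])
LO=np.array([-165.64,-43.16,12.63,-67.54,6.08,-154.97]);HI=np.array([165.64,119.46,154.43,247.53,155.33,154.97])
def ik(P,R,k,q0):
    def f(q):
        p,r=fk(q,k); return np.r_[(p-P)*10,Ro.from_matrix(r@R.T).as_rotvec()]
    b=least_squares(f,np.clip(q0,LO+.1,HI-.1),bounds=(LO,HI),x_scale=50); return b.x,np.abs(b.fun).max()
E
python3 - <<'E'
from kin import *
np.set_printoptions(precision=4,suppress=True)
s=manip.observe()
Rl=RR(0,82.1)
D=[([-78.5517,15.8463,86.2943,-.0031,77.9608,-6.933],(.1812,-.5451,.2046),np.array([[.949,.3153,-.0004],[.3153,-.949,.0017],[.0002,-.0018,-1]])),
([-16.1934,-.5356,76.4948,-.0554,104.0593,-8.6831],(.4199,-.05,.4197),np.array([[.1309,.9914,-.0006],[.9914,-.1309,-.0008],[-.0009,-.0005,-1]])),
([-17.151,5.5785,100.2996,-.0052,74.117,-9.251],(.4502,-.06635,.19988),Rl),
([-15.6238,11.0659,79.7582,-.2596,89.7229,-7.6888],(.53568,-.07958,.29803),np.array([[.138,.99,-.01],[.99,-.138,-.002],[-.003,-.01,-1]])),
(s["joint_pos"],s["tcp_pos"],np.array(s["tool_rot"]))]
best=None
for sg in(1,-1):
  for o in(0,90,180,-90):
    for s4 in (1,):
      k0=np.array([0,.07,.3,0,.35,0,.35,0,0,0,.25,o,0,0,0,sg],float)
      def f(k):
        k=np.r_[k,sg]; out=[]
        for q,p,R in D:
            P,r=fk(np.array(q),k); out+=list((P-p)*10)+list(Ro.from_matrix(r@R.T).as_rotvec())
        return np.r_[out,(k-k0)[:15]*1e-4*np.r_[np.ones(11)*10,.1,1,1,1]]
      b=least_squares(f,k0[:15],x_scale=np.r_[np.ones(11)*.1,np.ones(4)*30])
      if best is None or b.cost<best[0]: best=(b.cost,np.r_[b.x,sg],b.fun[:30].reshape(-1,6))
print(best[0],best[1]);print(best[2]);np.save("k.npy",best[1])
E
```

```text
2.3572558930336704e-07 [ 0.0005  0.0695  0.1364  0.0001  0.6296  0.0604  0.4211 -0.      0.0005
 -0.      0.3898 90.001   0.0006  0.0001 -0.002  -1.    ]
[[-0.0001  0.      0.0001 -0.      0.      0.    ]
 [-0.0001 -0.0003  0.     -0.     -0.0001 -0.0001]
 [ 0.0001  0.0002 -0.0001 -0.0001 -0.0001  0.    ]
 [ 0.0001  0.0002 -0.0001 -0.      0.0002  0.    ]
 [-0.      0.      0.     -0.      0.     -0.    ]]
```

```bash
python3 - <<'E'
from kin import *
np.set_printoptions(precision=0,suppress=True)
k=np.load("k.npy");q0=manip.observe()["joint_pos"]
def best(P,R):
    bb=None
    for g in (q0,[-16,0,100,0,60,80],[-16,0,120,60,40,0],[10,20,110,-30,50,90],[-30,0,130,90,60,-60],[0,0,120,150,60,-60]):
        q,e=ik(np.array(P),R,k,np.array(g,float))
        m=min((q-LO).min(),(HI-q).min())
        if e<1e-3 and (bb is None or m>bb[0]): bb=(m,q)
    return bb
F=np.diag([-1,-1,1.])
for name,P,hs in(("carrier",(.475,.203,.01),(0,20,40,60)),("place",(.555,.027,.05),(-40,-20,-8,10,30)),("lining",(.61,-.155,.01),(-40,-20,-8,10,30))):
    for phi in(40,45,50,55):
        for h in hs:
            for fl in (0,1):
                b=best(P,RR(phi,h)@(F if fl else np.eye(3)))
                if b: print(name,phi,h,fl,round(b[0],1),b[1])
E
```

```text
carrier 40 0 0 13.1 [  29.   20.  141.  227.   25. -111.]
carrier 40 0 1 13.1 [ 29.  20. 141. 227.  25.  69.]
carrier 40 20 0 8.5 [ 11.  19. 146. 166.  25. -85.]
carrier 40 20 1 8.5 [ 11.  19. 146. 166.  25.  95.]
carrier 40 40 0 11.0 [ -6.  20. 143. 114.  30. -66.]
carrier 40 40 1 11.0 [ -6.  20. 143. 114.  30. 114.]
carrier 40 60 0 19.1 [-14.  22. 135.  78.  39. -54.]
carrier 40 60 1 19.1 [-14.  22. 135.  78.  39. 126.]
carrier 45 0 0 9.1 [ 31.  24. 145. 218.  36. -99.]
carrier 45 0 1 9.1 [ 31.  24. 145. 218.  36.  81.]
carrier 45 20 0 3.0 [ 10.  24. 151. 169.  41. -89.]
carrier 45 20 1 3.0 [ 10.  24. 151. 169.  41.  91.]
carrier 45 40 0 6.4 [-10.  24. 148. 124.  40. -81.]
carrier 45 40 1 6.4 [-10.  24. 148. 124.  40.  99.]
carrier 45 60 0 16.4 [-18.  25. 138.  85.  44. -66.]
carrier 45 60 1 16.4 [-18.  25. 138.  85.  44. 114.]
carrier 50 0 0 5.1 [ 34.  30. 149. 214.  49. -91.]
carrier 50 0 1 5.1 [ 34.  30. 149. 214.  49.  89.]
carrier 50 40 0 1.6 [-14.  31. 153. 129.  52. -94.]
carrier 50 40 1 1.6 [-14.  31. 153. 129.  52.  86.]
carrier 50 60 0 13.8 [-22.  29. 141.  90.  49. -77.]
[... 2169 characters left out ...]
4.  226.   38. -105.]
lining 50 -20 0 14.2 [-21.  29. 140. 179.  40. -90.]
lining 50 -8 0 14.3 [-32.  29. 140. 151.  41. -83.]
lining 50 10 0 20.1 [-44.  30. 134. 113.  42. -71.]
lining 50 10 1 20.1 [-44.  30. 134. 113.  42. 109.]
lining 50 30 0 31.7 [-50.  32. 123.  79.  50. -57.]
lining 50 30 1 31.7 [-50.  32. 123.  79.  50. 123.]
lining 55 -40 0 17.9 [ -3.  34. 137. 222.  48. -98.]
lining 55 -20 0 10.1 [-21.  34. 144. 179.  54. -90.]
lining 55 -8 0 10.2 [-33.  34. 144. 154.  54. -89.]
lining 55 10 0 17.1 [-47.  34. 137. 118.  51. -81.]
lining 55 10 1 17.1 [-47.  34. 137. 118.  51.  99.]
lining 55 30 0 29.9 [-52.  35. 124.  84.  55. -65.]
lining 55 30 1 29.9 [-52.  35. 124.  84.  55. 115.]
```

```bash
python3 - <<'E'
from kin import *
np.set_printoptions(precision=4,suppress=True)
k=np.load("k.npy");s=manip.observe();q=s["joint_pos"]
p=cam("wrist")
print("disc top",atz(p,(321,239),.014),"hole",atz(p,(320.5,239),.014),"bin corner",atz(p,(387,213),0),"bin top corner",atz(p,(393,178),.05),"roll top front",atz(p,(190,290),.05), "anvil", atz(p,(545,285),.04))
print([ (a,atz(p,u,.04)) for a,u in tip("anvil_top",p)])
h=55;u=np.array([np.cos(np.radians(h)),np.sin(np.radians(h)),0])
c=np.array([.472,.200,0])
e=plan([(c-.07*u+[0,0,.08],RR(45,h),1,5)])
print(ik(*e,k,q)); 
E
```

```text
disc top [0.4665 0.2027 0.014 ] hole [0.4662 0.203  0.014 ] bin corner [0.5413 0.178  0.    ] bin top corner [0.5435 0.1822 0.05  ] roll top front [0.3508 0.233  0.05  ] anvil [0.5422 0.0295 0.04  ]
[(0.63, array([0.5493, 0.0297, 0.04  ]))]
[[[-0.07,0.09,0.28,0.0107,0.0011,-0.0106,1],[-0.08,0.09,0.28,0.0107,0.0012,-0.0107,1],[-0.09,0.1,0.28,0.0107,0.0011,-0.0106,1],[-0.08,0.11,0.27,0.0107,0.0011,-0.0107,1],[-0.094,0.108,0.272,0.0107,0.0011,-0.0106,1]]]
end [0.4318 0.1427 0.08  ]
(array([-30.9995,  11.5847, 139.4776,  67.0226,  50.0068, -50.9361]), np.float64(2.0816681711721685e-15))
```

Call:
send_rows:
  increments:
    - [[-0.07,0.09,0.28,0.0107,0.0011,-0.0106,1],[-0.08,0.09,0.28,0.0107,0.0012,-0.0107,1],[-0.09,0.1,0.28,0.0107,0.0011,-0.0106,1],[-0.08,0.11,0.27,0.0107,0.0011,-0.0107,1],[-0.09,0.11,0.27,0.0107,0.0011,-0.0106,1]]

```text
clock: 14.13
tcp_pos: [0.4324, 0.1425, 0.0796]
tool_rot: [[0.405, 0.82, 0.405], [0.58, -0.572, 0.58], [0.707, -0.0, -0.707]]
contact_force: [0.3, 0.2, 0.3]
gripper_width: 0.0935
gripper_force: 0.0
```

```bash
cat >> h.py <<'E'
def circ(p,r,z,guess,lo=None):
    """centre of a horizontal circle of radius r at height z by edge fit: maximise radial gradient"""
    from scipy.optimize import minimize
    g=cv2.GaussianBlur(cv2.cvtColor(p["img"],cv2.COLOR_RGB2GRAY),(0,0),1.).astype(np.float32)
    a=np.linspace(0,2*np.pi,180,endpoint=False)
    def smp(cx,cy,rr):
        uv=proj(p,np.c_[cx+rr*np.cos(a),cy+rr*np.sin(a),np.full(180,z)]).astype(np.float32)
        return cv2.remap(g,uv[:,:1],uv[:,1:],cv2.INTER_LINEAR).ravel()
    f=lambda c:-np.mean(np.clip(np.abs(smp(*c,r-.0012)-smp(*c,r+.0012)),0,60))
    best=min(((f((guess[0]+i*.0015,guess[1]+j*.0015)),guess[0]+i*.0015,guess[1]+j*.0015) for i in range(-8,9) for j in range(-8,9)))
    m=minimize(f,best[1:],method="Nelder-Mead",options={"initial_simplex":np.array(best[1:])+np.array([[0,0],[.001,0],[0,.001]])}); return m.x,-m.fun
E
python3 - <<'E'
from kin import *
np.set_printoptions(precision=4,suppress=True)
k=np.load("k.npy");s=manip.observe();q=s["joint_pos"];print(s["clock"],s["tcp_pos"],s["tool_rot"][:,2],q)
p=cam("wrist");save(p,"w4")
r=tip("carrier_disc",p);print(r,[atz(p,u,0) for _,u in r],box("carrier_disc",p))
for z in(.008,.011,.014,.017): print(z,circ(p,.032,z,(.469,.201)))
print("bottom",circ(p,.032,0,(.469,.201)))
E
```

```text
14.1333 [0.4324 0.1425 0.0796] [ 0.4046  0.58   -0.707 ] [-30.9876  11.7176 139.3813  66.9991  50.0403 -51.0022]
[(0.85, array([323.328, 239.424]))] [array([0.4724, 0.205 , 0.    ])] [(0.7, array([281.408, 205.488, 366.72 , 278.688]))]
0.008 (array([0.4735, 0.2055]), np.float64(60.0))
0.011 (array([0.472, 0.204]), np.float64(60.0))
0.014 (array([0.4709, 0.2025]), np.float64(60.0))
0.017 (array([0.4697, 0.2009]), np.float64(56.961036682128906))
bottom (array([0.4757, 0.2097]), np.float64(55.391719818115234))
```

View pics/w4.png

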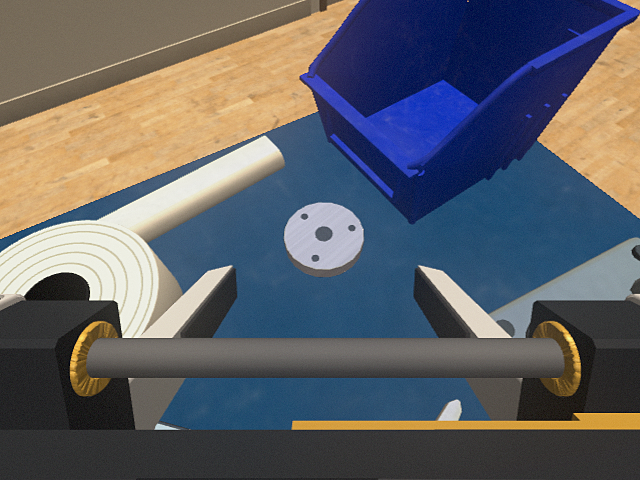

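The wrist view shows the carrier's top face centred at (324,234) and clear between the finger lines. The bin corner (412,222) is about 2 cm outside the right finger. Going in along the tool axis.

```bash
sed -i 's/,0,60))/,0,120))/' h.py; python3 - <<'E'
from kin import *
np.set_printoptions(precision=4,suppress=True)
k=np.load("k.npy");s=manip.observe();q=s["joint_pos"]
p=cam("wrist");print(circ(p,.032,.014,(.471,.2025)),atz(p,(323.5,233.5),.014),[atz(p,u,0) for _,u in tip("carrier_disc",p)])
h=55;u=np.array([np.cos(np.radians(h)),np.sin(np.radians(h)),0]);c=np.array([.471,.2028,0])
e=plan([(c+.005*u+[0,0,.0085],RR(45,h),1,5)])
print(ik(*e,k,q)); 
E
```

```text
(array([0.4708, 0.2024]), np.float64(75.52881622314453)) [0.4708 0.2022 0.014 ] [array([0.4705, 0.2024, 0.    ])]
[[[0.02,-0.01,0.53,0,0,-0.0001,1],[0.01,-0.01,0.52,-0.0001,0,0,1],[0.02,0,0.53,0,0,-0.0001,1],[0.02,-0.01,0.52,0,0,-0.0001,1],[0.016,-0.009,0.525,-0.0001,0,-0.0001,1]]]
end [0.4739 0.2069 0.0085]
(array([-16.1896,  24.9729, 141.1585,  94.4382,  42.1766, -70.2614]), np.float64(8.810684831827562e-10))
```

Call:
send_rows:
  increments:
    - [[0.02,0,0.53,0,0,0,1],[0.01,0,0.52,0,0,0,1],[0.02,0,0.53,0,0,0,1],[0.02,-0.01,0.52,0,0,0,1],[0.015,-0.01,0.525,0,0,0,1]]

```text
clock: 14.8
tcp_pos: [0.4752, 0.2064, 0.0089]
tool_rot: [[0.405, 0.818, 0.407], [0.579, -0.575, 0.578], [0.707, 0.002, -0.707]]
contact_force: [0.6, -0.3, 0.1]
gripper_width: 0.0941
gripper_force: 0.0
```

Call:
send_rows:
  increments:
    - [[0,0,0,0,0,0,1],[0,0,0,0,0,0,-1],[0,0,0,0,0,0,-1],[0,0,0,0,0,0,-1],[0,0,0,0,0,0,-1]]

```text
clock: 15.22
tcp_pos: [0.4755, 0.2052, 0.0094]
tool_rot: [[0.405, 0.818, 0.408], [0.579, -0.575, 0.578], [0.708, 0.002, -0.707]]
contact_force: [-0.3, 0.5, -0.2]
gripper_width: 0.0707
gripper_force: 0.0
```

Call:
send_rows:
  increments:
    - [[0,0,0,0,0,0,-1],[0,0,0,0,0,0,-1],[0,0,0,0,0,0,-1],[0,0,0,0,0,0,-1],[0,0,0,0,0,0,-1]]

```text
clock: 15.63
tcp_pos: [0.4755, 0.2054, 0.0091]
tool_rot: [[0.406, 0.818, 0.407], [0.579, -0.575, 0.579], [0.708, 0.001, -0.707]]
contact_force: [-4.3, -6.4, 8.3]
gripper_width: 0.0632
gripper_force: 30.0
```

```bash
python3 - <<'E'
from kin import *
np.set_printoptions(precision=4,suppress=True)
k=np.load("k.npy");s=manip.observe();q=s["joint_pos"]
print(s["clock"],s["tcp_pos"],s["tool_rot"][:,2],s["gripper_width"],s["gripper_force"],s["contact_force"])
p=cam("wrist");print(circ(p,.032,.014,s["tcp_pos"][:2]-[.003,.004]))
# lift, go to pre-place
h=30;u=np.array([np.cos(np.radians(h)),np.sin(np.radians(h)),0])
T=np.array(s["tcp_pos"])
mid=(pw(-.09,0,0)-.06*u); mid[2]=.13
segs=[(T+[-.012,-.012,.07],None,-1,5),(mid,RR(45,h),-1,10)]
e=plan(segs)
print(mid,ik(*e,k,q))
E
```

```text
15.6333 [0.4755 0.2054 0.0091] [ 0.4073  0.5787 -0.7065] 0.06315609527143236 30.00534564256668 [-4.3085 -6.3681  8.3241]
(array([0.4711, 0.202 ]), np.float64(79.01052856445312))
[[[0.19,-0.01,-0.31,0,0,0,-1],[0.19,-0.02,-0.3,0,0,0,-1],[0.19,-0.01,-0.31,0,0,0,-1],[0.18,-0.02,-0.31,0,0,0,-1],[0.193,-0.011,-0.302,0,0,0,-1]]]
[[[-0.23,0.15,-0.41,-0.0098,0,0.0098,-1],[-0.23,0.18,-0.41,-0.0097,-0.0001,0.0098,-1],[-0.22,0.19,-0.4,-0.0098,0,0.0098,-1],[-0.21,0.21,-0.39,-0.0098,0,0.0098,-1],[-0.21,0.23,-0.39,-0.0098,-0.0001,0.0098,-1]]]
[[[-0.2,0.25,-0.38,-0.0097,0,0.0098,-1],[-0.19,0.26,-0.37,-0.0098,0,0.0098,-1],[-0.19,0.29,-0.37,-0.0098,-0.0001,0.0099,-1],[-0.17,0.3,-0.35,-0.0097,0,0.0098,-1],[-0.169,0.311,-0.35,-0.0098,0,0.0098,-1]]]
end [0.4092 0.0093 0.13  ]
[0.4092 0.0093 0.13  ] (array([-56.0812,  -2.2581, 141.9187,  59.1857,  55.2401, -38.1721]), np.float64(3.4309909237024e-12))
```

Call:
send_rows:
  increments:
    - [[0.19,-0.01,-0.31,0,0,0,-1],[0.19,-0.02,-0.3,0,0,0,-1],[0.19,-0.01,-0.31,0,0,0,-1],[0.18,-0.02,-0.31,0,0,0,-1],[0.19,-0.01,-0.3,0,0,0,-1]]

```text
clock: 16.1
tcp_pos: [0.4625, 0.1932, 0.0782]
tool_rot: [[0.407, 0.819, 0.405], [0.58, -0.574, 0.578], [0.706, -0.0, -0.709]]
contact_force: [0.1, 0.3, -1.9]
gripper_width: 0.0632
gripper_force: 30.0
```

Call:
send_rows:
  increments:
    - [[-0.23,0.15,-0.41,-0.0098,0,0.0098,-1],[-0.23,0.18,-0.41,-0.0097,-0.0001,0.0098,-1],[-0.22,0.19,-0.4,-0.0098,0,0.0098,-1],[-0.21,0.21,-0.39,-0.0098,0,0.0098,-1],[-0.21,0.23,-0.39,-0.0098,-0.0001,0.0098,-1]]

```text
clock: 16.52
tcp_pos: [0.4354, 0.1009, 0.1034]
tool_rot: [[0.523, 0.675, 0.521], [0.478, -0.738, 0.476], [0.705, -0.0, -0.709]]
contact_force: [-0.3, -0.2, -2.9]
gripper_width: 0.0633
gripper_force: 30.0
```

Call:
send_rows:
  increments:
    - [[-0.2,0.25,-0.38,-0.0097,0,0.0098,-1],[-0.19,0.26,-0.37,-0.0098,0,0.0098,-1],[-0.19,0.29,-0.37,-0.0098,-0.0001,0.0099,-1],[-0.17,0.3,-0.35,-0.0097,0,0.0098,-1],[-0.17,0.31,-0.35,-0.0098,0,0.0098,-1]]

```text
clock: 16.93
tcp_pos: [0.4083, 0.0089, 0.1288]
tool_rot: [[0.615, 0.499, 0.611], [0.354, -0.867, 0.352], [0.705, -0.001, -0.709]]
contact_force: [0.3, -0.1, -2.4]
gripper_width: 0.0632
gripper_force: 30.0
```

```bash
python3 - <<'E'
from kin import *
np.set_printoptions(precision=4,suppress=True)
s=manip.observe();q=s["joint_pos"];T=np.array(s["tcp_pos"])
print(s["clock"],T,s["tool_rot"],q,s["gripper_width"],s["gripper_force"],s["contact_force"])
p=cam("wrist");save(p,"w5")
h=30;u=np.array([np.cos(np.radians(h)),np.sin(np.radians(h))])
print("disc",circ(p,.032,T[2]-.0091+.014,T[:2]-.0053*u),"exp",T[:2]-.0053*u)
r=tip("anvil_top",p);print(r,[atz(p,x,.04) for _,x in r]);print("circ",circ(p,.029,.04,(.55,.027)))
E
```

```text
16.9333 [0.4083 0.0089 0.1288] [[ 0.6147  0.4991  0.6108]
 [ 0.3536 -0.8666  0.3522]
 [ 0.7051 -0.0005 -0.7091]] [-56.1313  -2.2465 141.9811  59.0554  55.1012 -38.1244] 0.06324284321676443 29.99840408563614 [ 0.3077 -0.0697 -2.365 ]
disc (array([0.4023, 0.0066]), np.float64(74.18238067626953)) exp [0.4037 0.0063]
[(0.85, array([382.208, 193.2  ])), (0.22, array([398.528, 138.   ]))] [array([0.5462, 0.0283, 0.04  ]), array([0.6207, 0.0447, 0.04  ])]
circ (array([0.5493, 0.027 ]), np.float64(50.12896728515625))
```

View pics/w5.png

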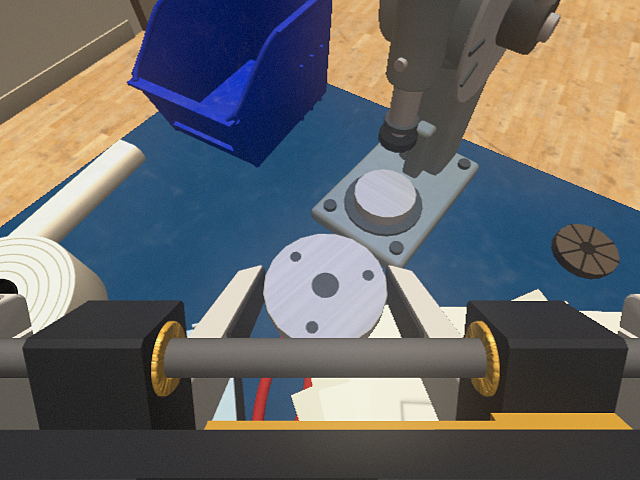

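The wrist view shows the carrier held level (face centre (325,285)) with the anvil face clear at (385,195). The pad is at (398,138) and the lining at (586,250). The anvil fit gives (0.549,0.027), which agrees with the earlier press fit.

```bash
python3 - <<'E'
from kin import *
np.set_printoptions(precision=4,suppress=True)
k=np.load("k.npy");q=manip.observe()["joint_pos"]
e=plan([((.5548,.0299,.057),RR(45,30),-1,15)]);print(ik(*e,k,q))
plan([((.5548,.0299,.0503),RR(45,30),-1,4)],e)
E
```

```text
[[[0.08,0.09,0.25,0.0001,0.0001,0,-1],[0.08,0.08,0.25,0.0001,0,0,-1],[0.07,0.09,0.24,0.0001,0.0001,-0.0001,-1],[0.08,0.09,0.25,0.0001,0,0,-1],[0.08,0.09,0.25,0.0001,0.0001,0,-1]]]
[[[0.08,0.08,0.25,0.0001,0.0001,0,-1],[0.07,0.09,0.24,0.0001,0,0,-1],[0.08,0.09,0.25,0.0001,0.0001,-0.0001,-1],[0.08,0.09,0.25,0.0001,0,0,-1],[0.08,0.08,0.24,0.0001,0.0001,0,-1]]]
[[[0.07,0.09,0.25,0.0001,0.0001,0,-1],[0.08,0.09,0.25,0.0001,0,0,-1],[0.08,0.09,0.25,0.0001,0.0001,-0.0001,-1],[0.07,0.09,0.24,0.0001,0,0,-1],[0.082,0.085,0.252,0.0001,0.0001,0,-1]]]
end [0.5548 0.0299 0.057 ]
(array([-30.9353,  17.7507, 135.6708,  89.1442,  38.1875, -50.7461]), np.float64(3.331016018570665e-13))
[[[-0.03,0,0.03,0,0,0,-1],[-0.03,0,0.03,0,0,0,-1],[-0.03,0,0.03,0,0,0,-1],[-0.028,0,0.028,0,0,0,-1],[0,0,0,0,0,0,-1]]]
end [0.5548 0.0299 0.0503]
```

Call:
send_rows:
  increments:
    - [[0.08,0.09,0.25,0.0001,0.0001,0,-1],[0.08,0.08,0.25,0.0001,0,0,-1],[0.07,0.09,0.24,0.0001,0.0001,0,-1],[0.08,0.09,0.25,0.0001,0,0,-1],[0.08,0.09,0.25,0.0001,0.0001,0,-1]]

```text
clock: 17.45
tcp_pos: [0.4579, 0.0187, 0.1042]
tool_rot: [[0.613, 0.503, 0.609], [0.355, -0.864, 0.357], [0.706, -0.003, -0.708]]
contact_force: [-0.8, 0.1, -1.9]
gripper_width: 0.0632
gripper_force: 30.0
```

Call:
send_rows:
  increments:
    - [[0.08,0.08,0.25,0.0001,0.0001,0,-1],[0.07,0.09,0.24,0.0001,0,0,-1],[0.08,0.09,0.25,0.0001,0.0001,0,-1],[0.08,0.09,0.25,0.0001,0,0,-1],[0.08,0.08,0.24,0.0001,0.0001,0,-1]]

```text
clock: 17.87
tcp_pos: [0.5061, 0.027, 0.0802]
tool_rot: [[0.612, 0.504, 0.609], [0.355, -0.863, 0.359], [0.707, -0.004, -0.708]]
contact_force: [-0.1, 0.3, -2.7]
gripper_width: 0.0628
gripper_force: 30.0
```

Call:
send_rows:
  increments:
    - [[0.07,0.09,0.25,0.0001,0.0001,0,-1],[0.08,0.09,0.25,0.0001,0,0,-1],[0.08,0.09,0.25,0.0001,0.0001,0,-1],[0.07,0.09,0.24,0.0001,0,0,-1],[0.08,0.085,0.25,0.0001,0.0001,0,-1]]

```text
clock: 18.28
tcp_pos: [0.5545, 0.0347, 0.0557]
tool_rot: [[0.612, 0.505, 0.608], [0.354, -0.863, 0.36], [0.707, -0.005, -0.707]]
contact_force: [0.2, -0.1, -2.8]
gripper_width: 0.063
gripper_force: 30.0
```

```bash
python3 - <<'E'
from kin import *
np.set_printoptions(precision=4,suppress=True)
s=manip.observe();T=np.array(s["tcp_pos"]);print(s["clock"],T,s["tool_rot"][:,2],s["contact_force"],s["gripper_width"])
p=cam("wrist")
h=30;u=np.array([np.cos(np.radians(h)),np.sin(np.radians(h))])
print("disc",circ(p,.032,T[2]-.0091+.014,T[:2]-.0055*u),"exp",T[:2]-.0055*u)
plan([((.5548,.0299,.0500),RR(45,30),-1,4)])
E
```

```text
18.2833 [0.5545 0.0347 0.0557] [ 0.6083  0.3604 -0.7072] [ 0.1743 -0.1216 -2.8481] 0.06300164547884475
disc (array([0.5494, 0.0328]), np.float64(55.73604202270508)) exp [0.5498 0.032 ]
[[[-0.04,0.02,0.01,-0.0006,0,0.0001,-1],[-0.04,0.02,0.01,-0.0007,-0.0001,0,-1],[-0.04,0.02,0.01,-0.0006,0,0.0001,-1],[-0.034,0.024,0.008,-0.0006,0,0,-1],[0,0,0,0,0,0,-1]]]
end [0.5548 0.0299 0.05  ]
```

Call:
send_rows:
  increments:
    - [[0,0.05,-0.03,-0.0012,0,0,-1],[0,0.04,-0.02,-0.0012,0,0,-1],[-0.05,0,0.03,0,0,0,-1],[-0.05,0,0.03,0,0,0,-1],[0,0,0,0,0,0,-1]]

```text
clock: 18.75
tcp_pos: [0.5537, 0.029, 0.0535]
tool_rot: [[0.612, 0.499, 0.614], [0.353, -0.867, 0.352], [0.708, 0.001, -0.706]]
contact_force: [-0.8, -0.3, -3.4]
gripper_width: 0.0631
gripper_force: 30.0
```

```bash
python3 - <<'E'
from kin import *
np.set_printoptions(precision=4,suppress=True)
s=manip.observe();T=np.array(s["tcp_pos"]);print(s["clock"],T,s["tool_rot"][:,2],s["contact_force"],s["gripper_width"])
p=cam("wrist")
h=30;u=np.array([np.cos(np.radians(h)),np.sin(np.radians(h))])
print("disc",circ(p,.032,T[2]-.0091+.014,T[:2]-.0055*u),"exp",T[:2]-.0055*u)
plan([((.5548,.0299,.0494),RR(45,30),-1,3)])
E
```

```text
18.75 [0.5537 0.029  0.0535] [ 0.6137  0.3525 -0.7065] [-0.7673 -0.3382 -3.4441] 0.06306720188178191
disc (array([0.5488, 0.0276]), np.float64(66.70457458496094)) exp [0.549  0.0263]
[[[-0.02,0,0.03,0.0002,-0.0001,0,-1],[-0.02,-0.01,0.03,0.0001,-0.0002,-0.0001,-1],[-0.015,0.002,0.036,0.0002,-0.0001,0,-1],[0,0,0,0,0,0,-1],[0,0,0,0,0,0,-1]]]
end [0.5548 0.0299 0.0494]
```

Call:
send_rows:
  increments:
    - [[-0.02,0,0.03,0.0002,-0.0001,0,-1],[-0.02,0,0.03,0.0001,-0.0002,0,-1],[-0.02,0,0.03,0.0002,0,0,-1],[0,0,0,0,0,0,-1],[0,0,0,0,0,0,-1]]

```text
clock: 19.22
tcp_pos: [0.5552, 0.0296, 0.0495]
tool_rot: [[0.612, 0.5, 0.613], [0.354, -0.866, 0.354], [0.708, -0.0, -0.707]]
contact_force: [0.5, -0.1, -2.5]
gripper_width: 0.0632
gripper_force: 30.0
```

```bash
python3 - <<'E'
from kin import *
np.set_printoptions(precision=4,suppress=True)
s=manip.observe();T=np.array(s["tcp_pos"]);print(s["clock"],T,s["tool_rot"][:,2],s["contact_force"],s["wrist_torque"])
E
```

```text
19.2167 [0.5552 0.0296 0.0495] [ 0.6126  0.354  -0.7066] [ 0.5431 -0.0778 -2.4553] [-0.2782  0.5756 -0.0092]
```

Call:
send_rows:
  increments:
    - [[-0.01,0,0.01,0,0,0,-1],[-0.01,0,0.01,0,0,0,-1],[0,0,0,0,0,0,-1],[0,0,0,0,0,0,-1],[0,0,0,0,0,0,-1]]

```text
clock: 19.63
tcp_pos: [0.5555, 0.0297, 0.0491]
tool_rot: [[0.611, 0.5, 0.614], [0.353, -0.866, 0.354], [0.709, 0.001, -0.706]]
contact_force: [-4.6, -1.4, 4.8]
gripper_width: 0.0633
gripper_force: 30.0
```

Call:
send_rows:
  increments:
    - [[0,0,0,0,0,0,1],[0,0,0,0,0,0,1],[0,0,0,0,0,0,1],[0,0,0,0,0,0,1],[0,0,0,0,0,0,1]]

```text
clock: 20.05
tcp_pos: [0.5553, 0.0296, 0.0484]
tool_rot: [[0.612, 0.5, 0.613], [0.354, -0.866, 0.354], [0.708, 0.0, -0.707]]
contact_force: [0.2, -0.1, -0.6]
gripper_width: 0.0918
gripper_force: 0.0
```

```bash
python3 - <<'E'
from kin import *
np.set_printoptions(precision=4,suppress=True)
k=np.load("k.npy")
s=manip.observe();T=np.array(s["tcp_pos"]);print(s["clock"],T,s["tool_rot"][:,2],s["contact_force"],s["gripper_width"])
p=cam("wrist");save(p,"w6")
print("carrier",circ(p,.032,.054,(.5505,.027)))
# retreat along -tool z then to lining look pose
c=np.array([.61,-.155,0]);h=30;u=np.array([np.cos(np.radians(h)),np.sin(np.radians(h)),0])
R=np.array(s["tool_rot"]);a=T-.10*R[:,2]
pre=c-.075*u+[0,0,.085]
e=plan([(a,None,1,4),(a+[-.05,-.10,.06],None,1),(pre,RR(45,h),1)])
print(a,pre,ik(*e,k,s["joint_pos"]))
E
```

```text
20.05 [0.5553 0.0296 0.0484] [ 0.6127  0.354  -0.7066] [ 0.2268 -0.1456 -0.6075] 0.09179402486489052
carrier (array([0.551 , 0.0288]), np.float64(50.34798812866211))
[[[0,0,-0.62,0,0,0,1],[0,0,-0.63,0,0,0,1],[0,0,-0.62,0,0,0,1],[0,0.001,-0.63,0,0,0,1],[-0.15,0.38,-0.68,0,0,0,1]]]
[[[-0.14,0.39,-0.68,0,0,0,1],[-0.15,0.38,-0.67,0,0,0,1],[-0.147,0.389,-0.68,0,0,0,1],[-0.18,0.63,0.49,0,0,0,1],[-0.17,0.63,0.49,0,-0.0001,0.0001,1]]]
[[[-0.18,0.62,0.48,0,0,0,1],[-0.18,0.63,0.49,-0.0001,-0.0001,0,1],[-0.174,0.63,0.492,0,0,0,1],[0,0,0,0,0,0,1],[0,0,0,0,0,0,1]]]
end [ 0.545  -0.1925  0.085 ]
[ 0.494  -0.0058  0.119 ] [ 0.545  -0.1925  0.085 ] (array([-56.0594,  20.9218, 119.7551,  59.8108,  54.7027, -39.2442]), np.float64(4.0243808285822524e-10))
```

Call:
send_rows:
  increments:
    - [[0,0,-0.62,0,0,0,1],[0,0,-0.63,0,0,0,1],[0,0,-0.62,0,0,0,1],[0,0,-0.63,0,0,0,1],[-0.15,0.38,-0.68,0,0,0,1]]

```text
clock: 20.52
tcp_pos: [0.4786, -0.0277, 0.1346]
tool_rot: [[0.611, 0.504, 0.61], [0.355, -0.864, 0.358], [0.707, -0.002, -0.707]]
contact_force: [0.9, -0.1, 0.3]
gripper_width: 0.094
gripper_force: 0.0
```

Call:
send_rows:
  increments:
    - [[-0.14,0.39,-0.68,0,0,0,1],[-0.15,0.38,-0.67,0,0,0,1],[-0.15,0.39,-0.68,0,0,0,1],[-0.18,0.63,0.49,0,0,0,1],[-0.17,0.63,0.49,0,0,0,1]]

```text
clock: 20.93
tcp_pos: [0.485, -0.145, 0.1429]
tool_rot: [[0.611, 0.495, 0.617], [0.354, -0.869, 0.346], [0.708, 0.007, -0.707]]
contact_force: [0.7, -1.1, 0.2]
gripper_width: 0.0941
gripper_force: 0.0
```

Call:
send_rows:
  increments:
    - [[-0.18,0.62,0.48,0,0,0,1],[-0.18,0.63,0.49,0,0,0,1],[-0.17,0.63,0.49,0,0,0,1],[0,0,0,0,0,0,1],[0,0,0,0,0,0,1]]

```text
clock: 21.35
tcp_pos: [0.5452, -0.1924, 0.0838]
tool_rot: [[0.613, 0.501, 0.611], [0.352, -0.865, 0.356], [0.708, -0.003, -0.707]]
contact_force: [-0.4, 0.1, 0.3]
gripper_width: 0.0941
gripper_force: 0.0
```

```bash
python3 - <<'E'
from kin import *
np.set_printoptions(precision=4,suppress=True)
s=manip.observe();T=np.array(s["tcp_pos"]);print(s["clock"],T,s["tool_rot"],s["joint_pos"])
p=cam("wrist");save(p,"w7")
r=tip("lining_disc",p);print(r,[atz(p,x,0) for _,x in r],box("lining_disc",p))
for z in (.007,.010,.013): print(circ(p,.028,z,[atz(p,x,0) for _,x in r][0][:2]))
E
```

```text
21.35 [ 0.5452 -0.1924  0.0838] [[ 0.6125  0.5011  0.6114]
 [ 0.3523 -0.8654  0.3563]
 [ 0.7076 -0.0029 -0.7066]] [-56.0812  21.1221 119.6992  59.7902  54.7979 -39.2767]
[(0.91, array([332.608, 247.584]))] [array([ 0.6068, -0.1625,  0.    ])] [(0.8, array([299.072, 214.608, 360.768, 276.72 ])), (0.21, array([  6.08 ,  83.52 ,  61.184, 123.312]))]
(array([ 0.609 , -0.1594]), np.float64(44.314327239990234))
(array([ 0.6076, -0.1604]), np.float64(39.187591552734375))
(array([ 0.6065, -0.1614]), np.float64(32.9404296875))
```

View pics/w7.png

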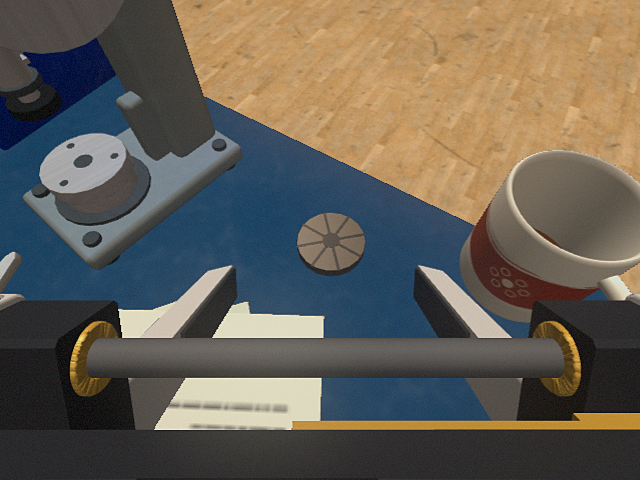

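The wrist view shows the lining's top face at (331,240) and the carrier sitting well on the anvil at (85,160). The mug's left side is at (465,265), close to the right finger, so I'll check that clearance.

```bash
python3 - <<'E'
from kin import *
np.set_printoptions(precision=4,suppress=True)
k=np.load("k.npy");s=manip.observe();T=np.array(s["tcp_pos"])
p=cam("wrist")
for uv,z in(((470,285),0),((482,305),0),((505,318),0),((462,262),.03),((470,225),.05),((331,240),.01)): print(uv,z,atz(p,uv,z))
print(circ(p,.028,.010,(.607,-.1605)),[ (a,atz(p,x,0)) for a,x in tip("lining_disc",p)])
c=np.array([.6072,-.1608,0])
for h in(20,30,40):
    u=np.array([np.cos(np.radians(h)),np.sin(np.radians(h)),0])
    print(h,"rt finger",c+np.array([u[1],-u[0],0])*.047,c+np.array([u[1],-u[0],0])*.06)
u=np.array([np.cos(np.radians(30)),np.sin(np.radians(30)),0])
e=plan([(c+.005*u+[0,0,.0085],RR(45,30),.8,6)]);print(ik(*e,k,s["joint_pos"]))
E
```

```text
(470, 285) 0 [ 0.6314 -0.2712  0.    ]
(482, 305) 0 [ 0.6199 -0.2843  0.    ]
(505, 318) 0 [ 0.6185 -0.3022  0.    ]
(462, 262) 0.03 [ 0.6277 -0.2558  0.03  ]
(470, 225) 0.05 [ 0.6453 -0.249   0.05  ]
(331, 240) 0.01 [ 0.6074 -0.1592  0.01  ]
(array([ 0.6076, -0.1605]), np.float64(38.61494064331055)) [(0.58, array([ 0.6071, -0.1624,  0.    ]))]
20 rt finger [ 0.6233 -0.205   0.    ] [ 0.6277 -0.2172  0.    ]
30 rt finger [ 0.6307 -0.2015  0.    ] [ 0.6372 -0.2128  0.    ]
40 rt finger [ 0.6374 -0.1968  0.    ] [ 0.6458 -0.2068  0.    ]
[[[-0.01,0.02,0.45,0,-0.0001,0.0001,0.8],[-0.01,0.02,0.45,0,0,0,0.8],[-0.01,0.02,0.45,0.0001,-0.0001,0.0001,0.8],[0,0.02,0.45,0,0,0.0001,0.8],[-0.01,0.01,0.45,0,-0.0001,0,0.8]]]
[[[-0.01,0.024,0.445,0,0,0.0001,0.8],[0,0,0,0,0,0,0.8],[0,0,0,0,0,0,0.8],[0,0,0,0,0,0,0.8],[0,0,0,0,0,0,0.8]]]
end [ 0.6116 -0.1583  0.0085]
(array([-46.8877,  30.2096, 120.4041,  73.2587,  45.9869, -48.3561]), np.float64(4.929774426758522e-13))
```

```bash
python3 - <<'E'
from kin import *
np.set_printoptions(precision=4,suppress=True)
k=np.load("k.npy");s=manip.observe();T=np.array(s["tcp_pos"])
c=np.array([.6074,-.1606,0])
h=10;u=np.array([np.cos(np.radians(h)),np.sin(np.radians(h)),0])
e=plan([(c-.07*u+[0,0,.083],RR(45,h),.7,5)]);print(ik(*e,k,s["joint_pos"]))
e=plan([(c+.005*u+[0,0,.0085],RR(45,h),.7,5)],e);print(ik(*e,k,s["joint_pos"]))
E
```

```text
[[[0,-0.1,0.03,-0.0157,-0.0001,0.0158,0.7],[0,-0.1,0.02,-0.0157,0,0.0158,0.7],[0,-0.1,0.01,-0.0157,-0.0001,0.0157,0.7],[-0.01,-0.09,0.02,-0.0157,-0.0001,0.0158,0.7],[-0.016,-0.104,0.003,-0.0157,-0.0001,0.0158,0.7]]]
end [ 0.5385 -0.1727  0.083 ]
(array([-51.1962,  14.8431, 132.2942,  81.0495,  38.8449, -40.706 ]), np.float64(5.394046778184756e-10))
[[[0,0,0.53,0,0,0,0.7],[0,0,0.53,0,0,0,0.7],[0.01,0,0.53,0,0,0,0.7],[0,0,0.52,0,0,0,0.7],[-0.001,0,0.533,0,0,0,0.7]]]
end [ 0.6123 -0.1597  0.0085]
(array([-41.4255,  27.2201, 130.3883, 104.0414,  34.7366, -58.4926]), np.float64(2.0816681711721685e-14))
```

Call:
send_rows:
  increments:
    - [[0,-0.1,0.03,-0.0157,-0.0001,0.0158,0.7],[0,-0.1,0.02,-0.0157,0,0.0158,0.7],[0,-0.1,0.01,-0.0157,-0.0001,0.0157,0.7],[-0.01,-0.09,0.02,-0.0157,-0.0001,0.0158,0.7],[-0.02,-0.1,0,-0.0157,-0.0001,0.0158,0.7]]

```text
clock: 22.02
tcp_pos: [0.5382, -0.1735, 0.0831]
tool_rot: [[0.697, 0.169, 0.697], [0.12, -0.986, 0.119], [0.707, 0.001, -0.707]]
contact_force: [1.4, -0.0, 0.3]
gripper_width: 0.0804
gripper_force: 0.0
```

```bash
python3 - <<'E'
from kin import *
np.set_printoptions(precision=4,suppress=True)
s=manip.observe();T=np.array(s["tcp_pos"]);print(s["clock"],T,s["tool_rot"][:,2],s["gripper_width"])
p=cam("wrist");r=tip("lining_disc",p);print([(a,atz(p,x,0)) for a,x in r],circ(p,.028,.010,(.607,-.1605)))
c=np.array([.6074,-.1606,0])
h=10;u=np.array([np.cos(np.radians(h)),np.sin(np.radians(h)),0])
plan([(c+.005*u+[0,0,.0085],RR(45,h),.7,5)])
E
```

```text
22.0167 [ 0.5382 -0.1735  0.0831] [ 0.6971  0.1194 -0.707 ] 0.08039050100061616
[(0.94, array([ 0.6081, -0.16  ,  0.    ]))] (array([ 0.6077, -0.1602]), np.float64(27.061817169189453))
[[[0.01,0.02,0.53,-0.0002,0,0,0.7],[0,0.01,0.53,-0.0001,0.0001,0,0.7],[0.01,0.02,0.53,-0.0002,0,-0.0001,0.7],[0.01,0.01,0.53,-0.0001,0.0001,0,0.7],[0.003,0.02,0.532,-0.0002,0,0,0.7]]]
end [ 0.6123 -0.1597  0.0085]
```

```bash
python3 - <<'E'
from kin import *
np.set_printoptions(precision=4,suppress=True)
for i in range(3):
    s=manip.observe();print(s["clock"],np.array(s["tcp_pos"]),s["tool_rot"][:,2])
    p=cam("wrist");print(circ(p,.028,.010,(.607,-.1605)))
c=np.array([.6076,-.1602,0])
h=10;u=np.array([np.cos(np.radians(h)),np.sin(np.radians(h)),0])
plan([(c+.005*u+[0,0,.0085],RR(45,h),.7,5)])
E
```

```text
22.1167 [ 0.537  -0.1699  0.0826] [ 0.6954  0.1252 -0.7076]
(array([ 0.6076, -0.1601]), np.float64(26.476600646972656))
22.1667 [ 0.5381 -0.1719  0.0829] [ 0.696   0.1243 -0.7072]
(array([ 0.6076, -0.1602]), np.float64(26.691574096679688))
22.2167 [ 0.539  -0.1735  0.0831] [ 0.6966  0.1231 -0.7068]
(array([ 0.6077, -0.1603]), np.float64(27.168777465820312))
[[[0,-0.01,0.53,0,0,0.0001,0.7],[0,-0.01,0.52,0.0001,-0.0001,0.0001,0.7],[0,-0.01,0.53,0,0,0.0001,0.7],[0,-0.01,0.53,0,0,0.0001,0.7],[0,-0.016,0.527,0,-0.0001,0.0001,0.7]]]
end [ 0.6125 -0.1593  0.0085]
```

Call:
send_rows:
  increments:
    - [[0,0,0.53,0,0,0,0.7],[0,0,0.53,0,0,0,0.7],[0,0,0.53,0,0,0,0.7],[0,0,0.53,0,0,0,0.7],[0,-0.01,0.52,0,0,0,0.7]]

```text
clock: 22.68
tcp_pos: [0.6142, -0.1621, 0.0069]
tool_rot: [[0.696, 0.173, 0.697], [0.123, -0.985, 0.122], [0.708, 0.001, -0.707]]
contact_force: [-0.5, -0.0, 1.1]
gripper_width: 0.0797
gripper_force: 0.0
```

Call:
send_rows:
  increments:
    - [[0,0,0,0,0,0,0.7],[0,0,0,0,0,0,0.7],[0,0,0,0,0,0,0.7],[0,0,0,0,0,0,-1],[0,0,0,0,0,0,-1]]

```text
clock: 23.1
tcp_pos: [0.6122, -0.161, 0.0078]
tool_rot: [[0.697, 0.173, 0.696], [0.122, -0.985, 0.122], [0.707, 0.0, -0.707]]
contact_force: [-0.0, 0.1, -0.4]
gripper_width: 0.0701
gripper_force: 0.0
```

Call:
send_rows:
  increments:
    - [[0,0,0,0,0,0,-1],[0,0,0,0,0,0,-1],[0,0,0,0,0,0,-1],[0,0,0,0,0,0,-1],[0,0,0,0,0,0,-1]]

```text
clock: 23.52
tcp_pos: [0.6123, -0.1606, 0.0078]
tool_rot: [[0.697, 0.173, 0.696], [0.122, -0.985, 0.122], [0.707, -0.0, -0.707]]
contact_force: [-2.8, 0.3, 3.3]
gripper_width: 0.0543
gripper_force: 30.0
```

```bash
python3 - <<'E'
from kin import *
np.set_printoptions(precision=4,suppress=True)
k=np.load("k.npy");s=manip.observe();T=np.array(s["tcp_pos"]);q=s["joint_pos"]
print(s["clock"],T,s["tool_rot"][:,2],s["gripper_width"],s["gripper_force"],s["contact_force"])
p=cam("wrist");print(circ(p,.028,.010,(.6076,-.1603)))
e=plan([(T+[-.06,-.01,.08],None,-1,5),((.43,-.09,.15),RR(45,20),-1,7),((.405,-.005,.145),RR(45,30),-1,3)]);print(ik(*e,k,q))
E
```

```text
23.5167 [ 0.6123 -0.1606  0.0078] [ 0.6963  0.1225 -0.7072] 0.05431478017974057 30.00121235847473 [-2.7869  0.3118  3.3412]
(array([ 0.6081, -0.1609]), np.float64(30.866090774536133))
[[[0.07,0,-0.5,0,0,0,-1],[0.07,-0.01,-0.5,0,0,0,-1],[0.06,0,-0.49,0,0,0,-1],[0.07,0,-0.5,0,0,0,-1],[0.068,-0.003,-0.5,0,0,0,-1]]]
[[[-0.11,-0.36,-0.43,0.0056,0,-0.0056,-1],[-0.11,-0.37,-0.42,0.0056,0,-0.0057,-1],[-0.1,-0.37,-0.41,0.0057,0,-0.0056,-1],[-0.09,-0.39,-0.41,0.0056,0,-0.0057,-1],[-0.08,-0.4,-0.39,0.0056,0,-0.0056,-1]]]
[[[-0.08,-0.4,-0.4,0.0056,0,-0.0057,-1],[-0.072,-0.412,-0.382,0.0057,0,-0.0056,-1],[0,-0.74,0.06,0.0131,0,-0.0131,-1],[0.04,-0.73,0.09,0.0131,0,-0.0131,-1],[0.06,-0.726,0.127,0.013,0,-0.0131,-1]]]
end [ 0.405 -0.005  0.145]
(array([-59.1857,  -3.8661, 139.6805,  55.516 ,  59.0573, -35.6638]), np.float64(4.154363621783081e-13))
```

Call:
send_rows:
  increments:
    - [[0.07,0,-0.5,0,0,0,-1],[0.07,0,-0.5,0,0,0,-1],[0.06,0,-0.49,0,0,0,-1],[0.07,0,-0.5,0,0,0,-1],[0.07,0,-0.5,0,0,0,-1]]

```text
clock: 23.98
tcp_pos: [0.5515, -0.1705, 0.0875]
tool_rot: [[0.698, 0.174, 0.695], [0.122, -0.985, 0.124], [0.706, -0.001, -0.708]]
contact_force: [1.0, -1.0, -0.9]
gripper_width: 0.0549
gripper_force: 30.0
```

Call:
send_rows:
  increments:
    - [[-0.11,-0.36,-0.43,0.0056,0,-0.0056,-1],[-0.11,-0.37,-0.42,0.0056,0,-0.0057,-1],[-0.1,-0.37,-0.41,0.0057,0,-0.0056,-1],[-0.09,-0.39,-0.41,0.0056,0,-0.0057,-1],[-0.08,-0.4,-0.39,0.0056,0,-0.0056,-1]]

```text
clock: 24.4
tcp_pos: [0.4641, -0.1121, 0.1319]
tool_rot: [[0.676, 0.297, 0.674], [0.209, -0.955, 0.21], [0.706, -0.001, -0.708]]
contact_force: [0.7, -0.3, -0.3]
gripper_width: 0.0549
gripper_force: 30.0
```

Call:
send_rows:
  increments:
    - [[-0.08,-0.4,-0.4,0.0056,0,-0.0057,-1],[-0.07,-0.41,-0.38,0.0057,0,-0.0056,-1],[0,-0.74,0.06,0.0131,0,-0.0131,-1],[0.04,-0.73,0.09,0.0131,0,-0.0131,-1],[0.06,-0.73,0.13,0.013,0,-0.0131,-1]]

```text
clock: 24.82
tcp_pos: [0.4043, -0.0027, 0.1443]
tool_rot: [[0.611, 0.504, 0.61], [0.356, -0.864, 0.357], [0.707, -0.001, -0.707]]
contact_force: [0.7, 0.9, -0.6]
gripper_width: 0.0547
gripper_force: 30.0
```

Call:
send_rows:
  increments:
    - [[0,0,0,0,0,0,-1],[0,0,0,0,0,0,-1],[0,0,0,0,0,0,-1],[0,0,0,0,0,0,-1],[0,0,0,0,0,0,-1]]

```text
clock: 25.23
tcp_pos: [0.4057, -0.0059, 0.1448]
tool_rot: [[0.613, 0.5, 0.612], [0.354, -0.866, 0.354], [0.707, -0.0, -0.707]]
contact_force: [-1.2, 0.0, -1.1]
gripper_width: 0.0546
gripper_force: 30.0
```

```bash
python3 - <<'E'
from kin import *
np.set_printoptions(precision=4,suppress=True)
k=np.load("k.npy");s=manip.observe();T=np.array(s["tcp_pos"]);q=s["joint_pos"]
print(s["clock"],T,s["tool_rot"],s["gripper_width"],s["gripper_force"],s["contact_force"],q)
p=cam("wrist");save(p,"w8")
R=np.array(s["tool_rot"]);u=R[:2,2]/np.linalg.norm(R[:2,2])
print("lining",circ(p,.028,T[2]-.0078+.010,T[:2]-.0042*u),"exp",T[:2]-.0042*u)
print("carrier",circ(p,.032,.054,(.5505,.028)),[(a,atz(p,x,.04)) for a,x in tip("carrier_disc",p)])
c=np.array([.5505,.0278]);u=np.array([np.cos(np.pi/6),.5])
e=plan([((*(c+.0042*u),.074),RR(45,30),-1,15)]);print(ik(*e,k,q))
E
```

```text
25.2333 [ 0.4057 -0.0059  0.1448] [[ 0.6126  0.5003  0.6119]
 [ 0.3539 -0.8658  0.3537]
 [ 0.7068 -0.0002 -0.7074]] 0.0545844198534459 29.999673664569855 [-1.1919  0.0269 -1.0734] [-59.1443  -3.7102 139.5779  55.523   59.0144 -35.6813]
lining (array([ 0.4015, -0.0079]), np.float64(52.00931167602539)) exp [ 0.402 -0.008]
carrier (array([0.5501, 0.0283]), np.float64(54.181129455566406)) [(0.75, array([0.5485, 0.0279, 0.04  ]))]
[[[0.09,0.07,0.26,0,0,0,-1],[0.09,0.07,0.25,0,0,0,-1],[0.09,0.08,0.26,0,0,0,-1],[0.09,0.07,0.25,0,0,0,-1],[0.09,0.07,0.26,0,0,0,-1]]]
[[[0.09,0.07,0.26,0,0.0001,0,-1],[0.09,0.08,0.25,-0.0001,0,0,-1],[0.09,0.07,0.26,0,0,0,-1],[0.09,0.07,0.25,0,0,0,-1],[0.08,0.07,0.26,0,0,0,-1]]]
[[[0.09,0.08,0.26,0,0,0,-1],[0.09,0.07,0.25,0,0,0,-1],[0.09,0.07,0.26,0,0,0,-1],[0.09,0.07,0.25,0,0,0,-1],[0.092,0.075,0.26,0,0,-0.0001,-1]]]
end [0.5541 0.0299 0.074 ]
(array([-30.9842,  15.2799, 134.4882,  84.4725,  38.4049, -44.8649]), np.float64(5.528869563521143e-11))
```

View pics/w8.png

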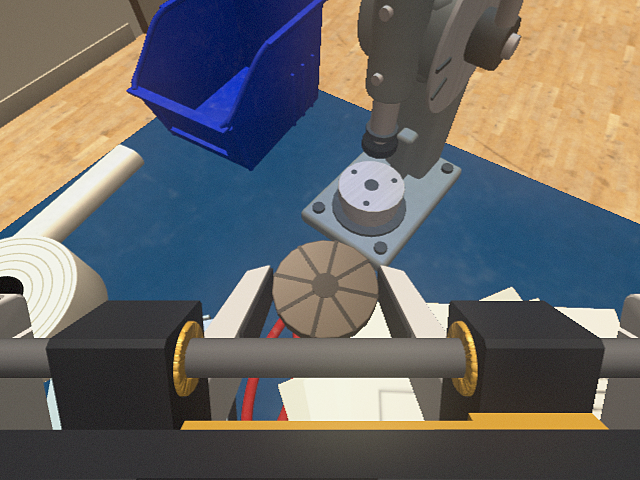

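The wrist view shows the lining gripped level (325,287) and the carrier on the anvil at (371,185) under the pad at (380,145). I'll swing to heading 10° for head clearance and go in low.

```bash
python3 - <<'E'
from kin import *
np.set_printoptions(precision=4,suppress=True)
k=np.load("k.npy");s=manip.observe();q=s["joint_pos"]
c=np.array([.5503,.0281]);h=10;u=np.array([np.cos(np.radians(h)),np.sin(np.radians(h))]);R=RR(45,h)
e=plan([((*(c-.065*u),.080),R,-1,10)]);print(ik(*e,k,q))
e=plan([((*(c+.0043*u),.068),R,-1,10)],e);print(ik(*e,k,q))
E
```

```text
[[[0.03,0.05,0.26,-0.0079,0,0.0079,-1],[0.03,0.05,0.26,-0.0078,0,0.0078,-1],[0.03,0.03,0.26,-0.0079,0.0001,0.0079,-1],[0.03,0.04,0.26,-0.0079,0,0.0078,-1],[0.04,0.02,0.26,-0.0078,0,0.0079,-1]]]
[[[0.03,0.01,0.26,-0.0079,0,0.0078,-1],[0.03,0.01,0.27,-0.0079,0,0.0079,-1],[0.04,0,0.26,-0.0078,0,0.0078,-1],[0.03,0,0.26,-0.0079,0.0001,0.0079,-1],[0.036,-0.015,0.263,-0.0079,0,0.0078,-1]]]
end [0.4863 0.0168 0.08  ]
(array([-27.0115,   7.0655, 147.3324, 115.5835,  28.1596, -56.5673]), np.float64(3.3306690738754696e-15))
[[[0.1,0,0.14,0,0,0,-1],[0.1,0,0.15,0,0,0,-1],[0.1,0,0.14,0,0,0,-1],[0.1,0,0.14,0,0,0,-1],[0.11,0,0.15,0,0,0,-1]]]
[[[0.1,0,0.14,0,0,0,-1],[0.1,0,0.15,0,0,0,-1],[0.1,0,0.14,0,0,0,-1],[0.1,0,0.14,0,0,0,-1],[0.102,0,0.147,0,0,0,-1]]]
end [0.5545 0.0289 0.068 ]
(array([-18.1047,  13.3908, 140.8676, 127.423 ,  24.7976, -60.8201]), np.float64(8.459296590306208e-12))
```

Call:
send_rows:
  increments:
    - [[0.03,0.05,0.26,-0.0079,0,0.0079,-1],[0.03,0.05,0.26,-0.0078,0,0.0078,-1],[0.03,0.03,0.26,-0.0079,0.0001,0.0079,-1],[0.03,0.04,0.26,-0.0079,0,0.0078,-1],[0.04,0.02,0.26,-0.0078,0,0.0079,-1]]

```text
clock: 25.75
tcp_pos: [0.4462, 0.0053, 0.1122]
tool_rot: [[0.665, 0.339, 0.665], [0.24, -0.941, 0.24], [0.707, -0.0, -0.707]]
contact_force: [0.0, -0.0, -0.3]
gripper_width: 0.0547
gripper_force: 30.0
```

Call:
send_rows:
  increments:
    - [[0.03,0.01,0.26,-0.0079,0,0.0078,-1],[0.03,0.01,0.27,-0.0079,0,0.0079,-1],[0.04,0,0.26,-0.0078,0,0.0078,-1],[0.03,0,0.26,-0.0079,0.0001,0.0079,-1],[0.04,-0.02,0.26,-0.0079,0,0.0078,-1]]

```text
clock: 26.17
tcp_pos: [0.4864, 0.0169, 0.0797]
tool_rot: [[0.697, 0.171, 0.696], [0.121, -0.985, 0.121], [0.707, 0.0, -0.708]]
contact_force: [1.4, -0.6, -0.6]
gripper_width: 0.0548
gripper_force: 30.0
```

Call:
send_rows:
  increments:
    - [[0,0,0,0,0,0,-1],[0,0,0,0,0,0,-1],[0,0,0,0,0,0,-1],[0,0,0,0,0,0,-1],[0,0,0,0,0,0,-1]]

```text
clock: 26.58
tcp_pos: [0.4861, 0.0167, 0.0807]
tool_rot: [[0.696, 0.173, 0.697], [0.123, -0.985, 0.122], [0.708, 0.001, -0.706]]
contact_force: [-0.1, -0.2, -0.9]
gripper_width: 0.0548
gripper_force: 30.0
```

```bash
python3 - <<'E'
from kin import *
np.set_printoptions(precision=4,suppress=True)
s=manip.observe();T=np.array(s["tcp_pos"])
print(s["clock"],T,s["tool_rot"],s["gripper_width"],s["contact_force"],s["joint_pos"])
p=cam("wrist")
R=np.array(s["tool_rot"]);u=R[:2,2]/np.linalg.norm(R[:2,2])
print("lining",circ(p,.028,T[2]-.0078+.010,T[:2]-.0042*u),"exp",T[:2]-.0042*u)
print("carrier",circ(p,.032,.054,(.5503,.028)))
c=np.array([.5503,.0281]);h=10;u=np.array([np.cos(np.radians(h)),np.sin(np.radians(h))])
plan([((*(c+.0043*u),.068),RR(45,h),-1,10)])
E
```

```text
26.5833 [0.4861 0.0167 0.0807] [[ 0.6957  0.173   0.6972]
 [ 0.1229 -0.9849  0.1217]
 [ 0.7077  0.001  -0.7065]] 0.05477381533502016 [-0.1483 -0.1575 -0.934 ] [-26.9297   6.9275 147.2837 115.5317  28.0471 -56.3904]
lining (array([0.4819, 0.0163]), np.float64(39.09512710571289)) exp [0.482  0.0159]
carrier (array([0.5498, 0.0282]), np.float64(46.75701141357422))
[[[0.1,0,0.15,0,0,0,-1],[0.1,0,0.14,0.0001,-0.0001,0,-1],[0.1,0,0.15,0,0,0,-1],[0.1,0,0.14,0.0001,0,0,-1],[0.1,0,0.15,0,0,0,-1]]]
[[[0.1,0,0.14,0,-0.0001,0,-1],[0.1,0,0.15,0.0001,0,0,-1],[0.1,0,0.14,0,0,0,-1],[0.1,0,0.15,0.0001,0,0,-1],[0.105,-0.005,0.143,0,-0.0001,0,-1]]]
end [0.5545 0.0289 0.068 ]
```

Call:
send_rows:
  increments:
    - [[0.1,0,0.15,0,0,0,-1],[0.1,0,0.14,0,0,0,-1],[0.1,0,0.15,0,0,0,-1],[0.1,0,0.14,0,0,0,-1],[0.1,0,0.15,0,0,0,-1]]

```text
clock: 27.05
tcp_pos: [0.521, 0.0234, 0.0739]
tool_rot: [[0.696, 0.173, 0.697], [0.123, -0.985, 0.122], [0.708, 0.0, -0.707]]
contact_force: [-0.5, -0.9, -0.5]
gripper_width: 0.0553
gripper_force: 30.0
```

Call:
send_rows:
  increments:
    - [[0.1,0,0.14,0,0,0,-1],[0.1,0,0.15,0,0,0,-1],[0.1,0,0.14,0,0,0,-1],[0.1,0,0.15,0,0,0,-1],[0.1,0,0.14,0,0,0,-1]]

```text
clock: 27.47
tcp_pos: [0.5549, 0.0299, 0.0673]
tool_rot: [[0.696, 0.174, 0.696], [0.123, -0.985, 0.123], [0.707, -0.0, -0.707]]
contact_force: [0.4, 0.3, -0.4]
gripper_width: 0.0547
gripper_force: 30.0
```

Call:
send_rows:
  increments:
    - [[0,0,0,0,0,0,-1],[0,0,0,0,0,0,-1],[0,0,0,0,0,0,-1],[0,0,0,0,0,0,-1],[0,0,0,0,0,0,-1]]

```text
clock: 27.88
tcp_pos: [0.5539, 0.0296, 0.0675]
tool_rot: [[0.696, 0.174, 0.696], [0.123, -0.985, 0.123], [0.707, 0.0, -0.707]]
contact_force: [-0.2, 0.3, -1.7]
gripper_width: 0.055
gripper_force: 30.0
```

```bash
python3 - <<'E'
from kin import *
np.set_printoptions(precision=4,suppress=True)
s=manip.observe();T=np.array(s["tcp_pos"])
print(s["clock"],T,s["tool_rot"][:,2],s["gripper_width"],s["contact_force"])
p=cam("wrist")
R=np.array(s["tool_rot"]);u=R[:2,2]/np.linalg.norm(R[:2,2])
print("lining",circ(p,.028,T[2]-.0078+.010,T[:2]-.0042*u),"exp",T[:2]-.0042*u)
c=np.array([.5502,.0281]);h=10;u=np.array([np.cos(np.radians(h)),np.sin(np.radians(h))])
plan([((*(c+.0042*u),.0630),RR(45,h),-1,4)])
E
```

```text
27.8833 [0.5539 0.0296 0.0675] [ 0.6963  0.1227 -0.7072] 0.05501654928438876 [-0.1572  0.3009 -1.6573]
lining (array([0.5482, 0.029 ]), np.float64(52.57352066040039)) exp [0.5497 0.0288]
[[[-0.02,0,0.02,0,0,0,-1],[-0.02,0.01,0.02,0,0,0,-1],[-0.02,0,0.02,0,0,0,-1],[-0.015,0.009,0.026,0,0,0,-1],[0,0,0,0,0,0,-1]]]
end [0.5544 0.0288 0.063 ]
```

Descending gently, watching the contact force.

Call:
send_rows:
  increments:
    - [[-0.02,0,0.03,0,0,0,-1],[-0.02,0.01,0.02,0,0,0,-1],[-0.02,0,0.02,0,0,0,-1],[-0.02,0.01,0.02,0,0,0,-1],[0,0,0,0,0,0,-1]]

```text
clock: 28.35
tcp_pos: [0.5545, 0.0288, 0.0623]
tool_rot: [[0.697, 0.174, 0.696], [0.123, -0.985, 0.123], [0.707, -0.0, -0.707]]
contact_force: [1.0, 0.4, -1.6]
gripper_width: 0.0548
gripper_force: 30.0
```

Call:
send_rows:
  increments:
    - [[-0.01,0,0.01,0,0,0,-1],[0,0,0,0,0,0,-1],[0,0,0,0,0,0,-1],[0,0,0,0,0,0,-1],[0,0,0,0,0,0,-1]]

```text
clock: 28.77
tcp_pos: [0.5547, 0.0289, 0.0622]
tool_rot: [[0.696, 0.174, 0.697], [0.123, -0.985, 0.123], [0.707, 0.0, -0.707]]
contact_force: [-0.1, -0.7, -0.8]
gripper_width: 0.0546
gripper_force: 30.0
```

Call:
send_rows:
  increments:
    - [[-0.01,0,0.01,0,0,0,-1],[0,0,0,0,0,0,-1],[0,0,0,0,0,0,-1],[0,0,0,0,0,0,-1],[0,0,0,0,0,0,-1]]

```text
clock: 29.18
tcp_pos: [0.5548, 0.0289, 0.0618]
tool_rot: [[0.696, 0.174, 0.697], [0.123, -0.985, 0.123], [0.708, 0.0, -0.707]]
contact_force: [-0.9, -0.5, 1.6]
gripper_width: 0.0547
gripper_force: 30.0
```

Call:
send_rows:
  increments:
    - [[0,0,0,0,0,0,0.8],[0,0,0,0,0,0,0.8],[0,0,0,0,0,0,0.8],[0,0,0,0,0,0,0.8],[0,0,0,0,0,0,0.8]]

```text
clock: 29.6
tcp_pos: [0.5547, 0.0289, 0.0615]
tool_rot: [[0.696, 0.174, 0.696], [0.123, -0.985, 0.123], [0.707, 0.0, -0.707]]
contact_force: [-0.6, 0.1, -0.0]
gripper_width: 0.0833
gripper_force: 0.0
```

```bash
python3 - <<'E'
from kin import *
np.set_printoptions(precision=4,suppress=True)
k=np.load("k.npy")
s=manip.observe();T=np.array(s["tcp_pos"])
print(s["clock"],T,s["tool_rot"][:,2],s["gripper_width"],s["contact_force"])
p=cam("wrist")
print("lining",circ(p,.028,.064,(.550,.028)))
R=np.array(s["tool_rot"]);a=T-.11*R[:,2]
e=plan([(a,None,.8,6),((.40,-.02,.22),RR(25,40),.8,6),(grip_at(75)+[-.03,0,.10],RR(0,82.1),.8)]);print(a,ik(*e,k,s["joint_pos"]))
e=plan([(grip_at(75)+[0.002,0,.03],RR(0,82.1),.3,5)],e)
E
```

```text
29.6 [0.5547 0.0289 0.0615] [ 0.6964  0.1229 -0.7071] 0.08330037371921799 [-0.6192  0.0976 -0.0218]
lining (array([0.549 , 0.0285]), np.float64(54.75794982910156))
[[[0,0,-0.46,0,0,0,0.8],[0,0,-0.46,0,0,0,0.8],[0,0,-0.45,0,0,0,0.8],[0,0,-0.46,0,0,0,0.8],[0,0,-0.46,0,0,0,0.8]]]
[[[-0.001,0,-0.46,0,0,0,0.8],[-0.01,0.09,-0.48,0.016,-0.0181,-0.0229,0.8],[-0.04,0.06,-0.49,0.016,-0.0181,-0.0228,0.8],[-0.07,0.04,-0.48,0.016,-0.0181,-0.0229,0.8],[-0.1,0,-0.48,0.016,-0.0181,-0.0228,0.8]]]
[[[-0.12,-0.03,-0.48,0.016,-0.0181,-0.0229,0.8],[-0.152,-0.06,-0.458,0.0161,-0.0181,-0.0228,0.8],[0.36,0.36,-0.44,0.0064,-0.0166,-0.0288,0.8],[0.31,0.38,-0.46,0.0063,-0.0165,-0.0287,0.8],[0.24,0.4,-0.48,0.0064,-0.0166,-0.0288,0.8]]]
[[[0.19,0.4,-0.51,0.0064,-0.0166,-0.0288,0.8],[0.12,0.41,-0.52,0.0063,-0.0165,-0.0287,0.8],[0.05,0.41,-0.53,0.0064,-0.0166,-0.0288,0.8],[0,0.4,-0.54,0.0064,-0.0166,-0.0288,0.8],[-0.076,0.384,-0.546,0.0064,-0.0165,-0.0287,0.8]]]
end [ 0.5094 -0.0786  0.3957]
[0.4781 0.0154 0.1393] (array([-16.5183,   7.8595,  70.5409,   0.0054, 101.6097,  -8.616 ]), np.float64(5.507114604995657e-10))
[[[0.02,0.16,0.35,0,0,0,0.3],[0.02,0.16,0.35,0,0,0,0.3],[0.03,0.16,0.35,0,0,0,0.3],[0.02,0.15,0.35,0,0,0,0.3],[0.02,0.162,0.35,0,0,0,0.3]]]
end [ 0.5413 -0.0786  0.3257]
```

```bash
cat >> kin.py <<'E'
def track(way,k,q):
    """way: list of (P,R,n); prints joints per waypoint and max joint step per row"""
    s=manip.observe();P,Q=np.array(s["tcp_pos"]),np.array(s["tool_rot"])
    for p,R,n in way:
        rv=Ro.from_matrix(R@Q.T).as_rotvec();m=0;E=0
        for i in range(1,n+1):
            q2,e=ik(P+(p-P)*i/n,Ro.from_rotvec(rv*i/n).as_matrix()@Q,k,q);m=np.maximum(m,np.abs(q2-q));q=q2;E=max(E,e)
        P,Q=np.array(p),R;print(np.round(q),"step",np.round(m,1),"err",round(E,4))
E
python3 - <<'E'
from kin import *
k=np.load("k.npy");s=manip.observe();T=np.array(s["tcp_pos"]);R=np.array(s["tool_rot"]);a=T-.11*R[:,2]
g=grip_at(75)+[-.03,0,.10];q=s["joint_pos"];print(q.round())
print("A");track([(a,R,6),(np.array([.40,-.02,.22]),RR(25,40),6),(g,RR(0,82.1),8)],k,q)
print("B");track([(a,R,6),(np.array([.40,-.03,.17]),RR(45,50),9),(np.array([.42,-.04,.32]),RR(22,65),5),(g,RR(0,82.1),5)],k,q)
E
```

```text
[-18.  14. 141. 130.  26. -64.]
A
[-28.  -4. 141.  80.  27. -18.] step [2.2 3.2 0.4 9.4 1.8 8.6] err 0.0
[-38.  -8. 116.  26.  69.   3.] step [ 4.2  2.6  4.3 19.8  8.  13.2] err 0.0
[-17.   8.  71.   0. 102.  -9.] step [3.5 2.2 5.8 3.8 4.3 3.5] err 0.0
B
[-28.  -4. 141.  80.  27. -18.] step [2.2 3.2 0.4 9.4 1.8 8.6] err 0.0
[-59.   4. 127.  44.  74. -42.] step [7.  1.3 2.2 6.7 7.8 3. ] err 0.0
[-36.  -2.  96.  22.  91. -11.] step [4.8 3.2 6.3 4.5 4.2 8.2] err 0.0
[-17.   8.  71.   0. 102.  -9.] step [4.5 2.2 5.2 4.5 2.5 1.9] err 0.0
```

```bash
python3 - <<'E'
from kin import *
k=np.load("k.npy");s=manip.observe();T=np.array(s["tcp_pos"]);R=np.array(s["tool_rot"]);a=T-.11*R[:,2]
g=grip_at(75)+[-.03,0,.10]
e=plan([(a,None,.8,10),(np.array([.40,-.03,.17]),RR(45,50),.8,10),(np.array([.42,-.04,.32]),RR(22,65),.7,5),(g,RR(0,82.1),.7,5)])
E
```

```text
[[[0,0,-0.28,0,0,0,0.8],[0,0,-0.27,0,0,0,0.8],[0,0,-0.27,0,0,0,0.8],[0,0,-0.28,0,0,0,0.8],[0,0,-0.27,0,0,0,0.8]]]
[[[0,0,-0.28,0,0,0,0.8],[0,0,-0.27,0,0,0,0.8],[0,0,-0.28,0,0,0,0.8],[0,0,-0.27,0,0,0,0.8],[0,0,-0.28,0,0,0,0.8]]]
[[[-0.1,0.08,-0.2,0.0157,0,-0.0157,0.8],[-0.09,0.06,-0.21,0.0157,0,-0.0157,0.8],[-0.11,0.05,-0.21,0.0157,0,-0.0157,0.8],[-0.1,0.03,-0.21,0.0157,0,-0.0157,0.8],[-0.11,0.02,-0.22,0.0158,0,-0.0157,0.8]]]
[[[-0.1,0,-0.21,0.0157,0,-0.0157,0.8],[-0.11,-0.02,-0.21,0.0157,0,-0.0157,0.8],[-0.1,-0.03,-0.22,0.0157,0,-0.0157,0.8],[-0.1,-0.05,-0.21,0.0157,0,-0.0157,0.8],[-0.101,-0.057,-0.205,0.0157,0,-0.0157,0.8]]]
[[[0.55,0.11,-0.51,0.0093,-0.0254,-0.014,0.7],[0.5,0.11,-0.56,0.0092,-0.0254,-0.014,0.7],[0.45,0.13,-0.6,0.0093,-0.0255,-0.014,0.7],[0.39,0.12,-0.63,0.0092,-0.0254,-0.014,0.7],[0.342,0.115,-0.672,0.0093,-0.0254,-0.014,0.7]]]
[[[0.15,0.49,-0.35,0.0036,-0.0243,-0.0188,0.7],[0.1,0.49,-0.36,0.0037,-0.0242,-0.0187,0.7],[0.05,0.49,-0.37,0.0036,-0.0243,-0.0188,0.7],[-0.02,0.48,-0.38,0.0037,-0.0242,-0.0188,0.7],[-0.071,0.482,-0.38,0.0036,-0.0243,-0.0187,0.7]]]
end [ 0.5093 -0.0786  0.3957]
```

Call:
send_rows:
  increments:
    - [[0,0,-0.28,0,0,0,0.8],[0,0,-0.27,0,0,0,0.8],[0,0,-0.27,0,0,0,0.8],[0,0,-0.28,0,0,0,0.8],[0,0,-0.27,0,0,0,0.8]]

```text
clock: 30.07
tcp_pos: [0.516, 0.0222, 0.1005]
tool_rot: [[0.696, 0.174, 0.696], [0.123, -0.985, 0.123], [0.707, -0.0, -0.707]]
contact_force: [-0.0, 0.0, -0.2]
gripper_width: 0.0843
gripper_force: 0.0
```

Call:
send_rows:
  increments:
    - [[0,0,-0.28,0,0,0,0.8],[0,0,-0.27,0,0,0,0.8],[0,0,-0.28,0,0,0,0.8],[0,0,-0.27,0,0,0,0.8],[0,0,-0.28,0,0,0,0.8]]

```text
clock: 30.48
tcp_pos: [0.4774, 0.0156, 0.1396]
tool_rot: [[0.696, 0.174, 0.696], [0.123, -0.985, 0.123], [0.707, -0.0, -0.707]]
contact_force: [0.2, -0.4, -0.1]
gripper_width: 0.085
gripper_force: 0.0
```

```bash
python3 - <<'E'
from kin import *
np.set_printoptions(precision=4,suppress=True)
s=manip.observe();print(s["clock"],s["tcp_pos"],s["joint_pos"])
p=cam("wrist");save(p,"w9")
l=circ(p,.028,.064,(.550,.028));print("lining",l,"carrier bottom edge",circ(p,.032,.054,l[0]))
r=tip("lining_disc",p);print([(a,atz(p,x,.054)) for a,x in r]);r=tip("carrier_disc",p);print([(a,atz(p,x,.04)) for a,x in r])
cv2.imwrite("pics/w9c.png",cv2.resize(p["img"][60:300,200:520,::-1],None,fx=2,fy=2,interpolation=cv2.INTER_CUBIC))
E
```

```text
30.4833 [0.4774 0.0156 0.1396] [-28.4566  -4.2557 141.2482  79.9663  26.545  -18.1659]
lining (array([0.5464, 0.0281]), np.float64(61.080142974853516)) carrier bottom edge (array([0.5507, 0.0284]), np.float64(48.57524871826172))
[(0.67, array([0.5451, 0.0243, 0.054 ]))]
[]
```

View pics/w9c.png

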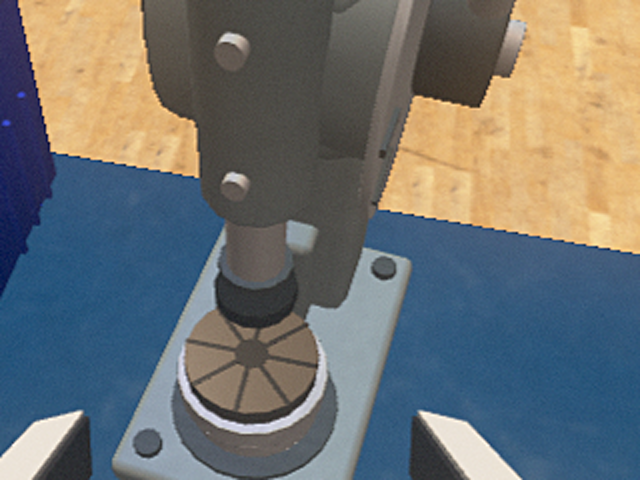

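The enlarged crop shows the lining (centre about (252,353)) on the carrier, with the white carrier rim visible all round the front. The edge fits disagree slightly, so I'll measure the ring in the carrier-top plane.

```bash
python3 - <<'E'
from kin import *
np.set_printoptions(precision=4,suppress=True)
s=manip.observe();p=cam("wrist")
g=cv2.GaussianBlur(cv2.cvtColor(p["img"],cv2.COLOR_RGB2GRAY),(0,0),.6).astype(np.float32)
c=np.array([.550,.028]);rr=np.arange(.022,.040,.0003)
A=[];B=[]
for az in np.radians(np.arange(190-110,190+111,10)):
    d=np.array([np.cos(az),np.sin(az)])
    uv=proj(p,np.c_[c+rr[:,None]*d,np.full(len(rr),.054)]).astype(np.float32)
    v=cv2.remap(g,uv[:,:1],uv[:,1:],cv2.INTER_LINEAR).ravel();dv=np.gradient(v)
    i=np.argmax(dv);j=i+np.argmin(dv[i:])
    if abs(np.degrees(az)%30-20)<1: print(round(np.degrees(az)),v[::5].round(),rr[i].round(4),rr[j].round(4))
    A.append(c+rr[i]*d);B.append(c+rr[j]*d)
def fit(P,r):
    P=np.array(P);f=lambda x:np.hypot(*(P-x).T)-r
    b=least_squares(f,c,loss="soft_l1",f_scale=.0007);return b.x,np.abs(b.fun).mean()
print("lining",fit(A,.028),"carrier",fit(B,.032))
E
```

```text
80 [130. 132. 133. 133. 135. 133. 145. 162. 161. 161. 157. 109.  80.] 0.0316 0.0382
110 [134. 136. 138. 131. 134. 208. 193. 147. 163. 162. 161. 161. 159.] 0.0286 0.0319
140 [133. 129.  66.  54. 156. 210. 182.  89.  85.  95.  92.  92.  89.] 0.0277 0.0316
170 [ 86.  58.  54.  73. 192. 207. 176.  94.  92.  93.  90.  89.  91.] 0.0274 0.0313
200 [ 89.  55.  55.  85. 200. 208. 187. 102. 100.  98.  97. 100. 100.] 0.0271 0.0316
230 [ 78.  65.  53. 121. 206. 202. 159.  95.  97.  96.  94.  94.  95.] 0.0265 0.0313
260 [111. 112.  78.  85. 193. 199. 158.  91.  91.  91. 146. 161. 162.] 0.0268 0.031
290 [112. 112. 111. 107. 123. 193. 192. 161. 161. 161. 160. 162. 161.] 0.0286 0.0313
lining (array([0.5509, 0.029 ]), np.float64(0.00046372865217699226)) carrier (array([0.5506, 0.0289]), np.float64(0.0010674877274580233))
```

Lining and carrier are concentric within 1 mm, and both are within about 2 mm of the anvil. On to the lever.

Call:
send_rows:
  increments:
    - [[-0.1,0.08,-0.2,0.0157,0,-0.0157,0.8],[-0.09,0.06,-0.21,0.0157,0,-0.0157,0.8],[-0.11,0.05,-0.21,0.0157,0,-0.0157,0.8],[-0.1,0.03,-0.21,0.0157,0,-0.0157,0.8],[-0.11,0.02,-0.22,0.0158,0,-0.0157,0.8]]

```text
clock: 31.1
tcp_pos: [0.4387, -0.0077, 0.1546]
tool_rot: [[0.611, 0.503, 0.612], [0.355, -0.864, 0.357], [0.708, -0.001, -0.706]]
contact_force: [1.3, 0.2, 0.1]
gripper_width: 0.0847
gripper_force: 0.0
```

Call:
send_rows:
  increments:
    - [[-0.1,0,-0.21,0.0157,0,-0.0157,0.8],[-0.11,-0.02,-0.21,0.0157,0,-0.0157,0.8],[-0.1,-0.03,-0.22,0.0157,0,-0.0157,0.8],[-0.1,-0.05,-0.21,0.0157,0,-0.0157,0.8],[-0.1,-0.06,-0.2,0.0157,0,-0.0157,0.8]]

```text
clock: 31.52
tcp_pos: [0.4003, -0.0303, 0.1698]
tool_rot: [[0.452, 0.768, 0.454], [0.542, -0.641, 0.544], [0.709, -0.0, -0.706]]
contact_force: [0.7, 0.4, -0.7]
gripper_width: 0.0845
gripper_force: 0.0
```

Call:
send_rows:
  increments:
    - [[0.55,0.11,-0.51,0.0093,-0.0254,-0.014,0.7],[0.5,0.11,-0.56,0.0092,-0.0254,-0.014,0.7],[0.45,0.13,-0.6,0.0093,-0.0255,-0.014,0.7],[0.39,0.12,-0.63,0.0092,-0.0254,-0.014,0.7],[0.34,0.12,-0.67,0.0093,-0.0254,-0.014,0.7]]

```text
clock: 31.93
tcp_pos: [0.4212, -0.0395, 0.3213]
tool_rot: [[0.389, 0.908, 0.157], [0.842, -0.42, 0.338], [0.373, 0.001, -0.928]]
contact_force: [0.0, -0.5, -0.0]
gripper_width: 0.0797
gripper_force: 0.0
```

Call:
send_rows:
  increments:
    - [[0.15,0.49,-0.35,0.0036,-0.0243,-0.0188,0.7],[0.1,0.49,-0.36,0.0037,-0.0242,-0.0187,0.7],[0.05,0.49,-0.37,0.0036,-0.0243,-0.0188,0.7],[-0.02,0.48,-0.38,0.0037,-0.0242,-0.0188,0.7],[-0.07,0.48,-0.38,0.0036,-0.0243,-0.0187,0.7]]

```text
clock: 32.35
tcp_pos: [0.5115, -0.0774, 0.3953]
tool_rot: [[0.131, 0.991, -0.002], [0.991, -0.131, -0.001], [-0.001, -0.001, -1.0]]
contact_force: [0.5, 0.2, -0.1]
gripper_width: 0.0794
gripper_force: 0.0
```

```bash
python3 - <<'E'
from kin import *
np.set_printoptions(precision=4,suppress=True)
k=np.load("k.npy");s=manip.observe();print(s["clock"],s["tcp_pos"],s["tool_rot"],s["joint_pos"])
p=cam("wrist");r=tip("lever_grip",p);print(r,[atz(p,x,.3147) for _,x in r])
g=np.array([.5388,-.0795,.2970])
e=plan([(g+[-.005,0,.07],RR(0,82.1),.4,5),(g,RR(0,82.1),.4,5)]);print(ik(*e,k,s["joint_pos"]))
E
```

```text
32.35 [ 0.5115 -0.0774  0.3953] [[ 0.1314  0.9913 -0.0016]
 [ 0.9913 -0.1314 -0.0011]
 [-0.0013 -0.0014 -1.    ]] [-16.2433   8.0856  70.3231  -0.0876 101.6601  -8.7087]
[(0.92, array([364.096, 243.792]))] [array([ 0.5387, -0.0802,  0.3147])]
[[[0,0.1,0.14,0.0001,-0.0001,0.0005,0.4],[-0.01,0.1,0.14,0.0002,-0.0001,0.0004,0.4],[0,0.1,0.15,0.0001,-0.0001,0.0005,0.4],[-0.01,0.1,0.14,0.0001,-0.0001,0.0005,0.4],[0,0.099,0.138,0.0001,-0.0001,0.0005,0.4]]]
[[[0,0.02,0.35,0,0,0,0.4],[0.01,0.03,0.35,0,0,0,0.4],[0,0.02,0.35,0,0,0,0.4],[0,0.03,0.35,0,0,0,0.4],[0.008,0.023,0.35,0,0,0,0.4]]]
end [ 0.5388 -0.0795  0.297 ]
(array([-15.7111,  10.9996,  79.9771,  -0.006 ,  89.0184,  -7.8041]), np.float64(2.8614138307267234e-11))
```

Call:
send_rows:
  increments:
    - [[0,0.1,0.14,0.0001,-0.0001,0.0005,0.4],[-0.01,0.1,0.14,0.0002,-0.0001,0.0004,0.4],[0,0.1,0.15,0.0001,-0.0001,0.0005,0.4],[-0.01,0.1,0.14,0.0001,-0.0001,0.0005,0.4],[0,0.1,0.14,0.0001,-0.0001,0.0005,0.4]]

```text
clock: 32.87
tcp_pos: [0.5283, -0.0827, 0.3658]
tool_rot: [[0.147, 0.989, -0.004], [0.989, -0.147, -0.0], [-0.001, -0.003, -1.0]]
contact_force: [-0.1, -0.4, -1.2]
gripper_width: 0.0659
gripper_force: 0.0
```

Call:
send_rows:
  increments:
    - [[0,0.02,0.35,0,0,0,0.4],[0.01,0.03,0.35,0,0,0,0.4],[0,0.02,0.35,0,0,0,0.4],[0,0.03,0.35,0,0,0,0.4],[0.01,0.02,0.35,0,0,0,0.4]]

```text
clock: 33.28
tcp_pos: [0.5333, -0.0825, 0.2959]
tool_rot: [[0.146, 0.989, -0.002], [0.989, -0.146, -0.001], [-0.001, -0.002, -1.0]]
contact_force: [0.9, 0.1, -0.7]
gripper_width: 0.0656
gripper_force: 0.0
```

Call:
send_rows:
  increments:
    - [[0,0,0,0,0,0,-1],[0,0,0,0,0,0,-1],[0,0,0,0,0,0,-1],[0,0,0,0,0,0,-1],[0,0,0,0,0,0,-1]]

```text
clock: 33.7
tcp_pos: [0.5342, -0.0823, 0.2981]
tool_rot: [[0.145, 0.989, -0.0], [0.989, -0.145, -0.002], [-0.002, 0.0, -1.0]]
contact_force: [0.4, 0.6, -0.1]
gripper_width: 0.036
gripper_force: 0.0
```

Call:
send_rows:
  increments:
    - [[0,0,0,0,0,0,-1],[0,0,0,0,0,0,-1],[0,0,0,0,0,0,-1],[0,0,0,0,0,0,-1],[0,0,0,0,0,0,-1]]

```text
clock: 34.12
tcp_pos: [0.535, -0.0823, 0.2973]
tool_rot: [[0.145, 0.989, 0.0], [0.989, -0.145, -0.002], [-0.002, 0.001, -1.0]]
contact_force: [4.9, -0.7, -2.4]
gripper_width: 0.0192
gripper_force: 30.0
```

```bash
python3 - <<'E'
from kin import *
np.set_printoptions(precision=4,suppress=True)
k=np.load("k.npy");s=manip.observe();T=np.array(s["tcp_pos"]);print(s["clock"],T,s["gripper_width"],s["gripper_force"],s["contact_force"])
off=T-grip_at(75);print(off)
th=np.r_[np.linspace(75,12,16)[1:]]
e=plan([(grip_at(t)+off,RR(0,82.1),-1) for t in th]);print(ik(*e,k,s["joint_pos"]))
E
```

```text
34.1167 [ 0.535  -0.0823  0.2973] 0.019186222629058447 29.999036192893982 [ 4.8878 -0.6734 -2.4047]
[-0.0044 -0.0037  0.0015]
[[[-0.002,-0.219,0.067,0.0002,0.0005,-0.0024,-1],[0,-0.213,0.083,0,0,0,-1],[0,-0.207,0.099,0,0,0,-1],[0,-0.199,0.113,0,0,0,-1],[0,-0.19,0.128,0,0,0,-1]]]
[[[0,-0.18,0.141,0,0,0,-1],[0,-0.17,0.155,0,0,0,-1],[0,-0.157,0.166,0,0,0,-1],[0,-0.145,0.177,0,0,0,-1],[0,-0.132,0.187,0,0,0,-1]]]
[[[0,-0.118,0.197,0,0,0,-1],[0,-0.103,0.204,0,0,0,-1],[0,-0.087,0.212,0,0,0,-1],[0,-0.072,0.217,0,0,0,-1],[0,-0.056,0.223,0,0,0,-1]]]
end [ 0.4459 -0.07    0.2025]
(array([-17.7556,   5.1486, 100.4058,  -0.0071,  74.4418,  -9.8457]), np.float64(4.2771342023684156e-13))
```

```bash
python3 - <<'E'
from kin import *
np.set_printoptions(precision=4,suppress=True)
s=manip.observe();T=np.array(s["tcp_pos"])
off=T-grip_at(73);print(off)
e=plan([(grip_at(t)+off,None,-1) for t in np.linspace(73,12,16)[1:]])
E
```

```text
[-0.0002 -0.0043  0.0027]
[[[-0.001,-0.21,0.072,0,0,0,-1],[-0.002,-0.204,0.087,0,0,0,-1],[-0.001,-0.197,0.101,0,0,0,-1],[-0.002,-0.19,0.115,0,0,0,-1],[-0.001,-0.181,0.128,0,0,0,-1]]]
[[[-0.001,-0.171,0.141,0,0,0,-1],[-0.001,-0.161,0.152,0,0,0,-1],[-0.001,-0.15,0.163,0,0,0,-1],[0,-0.138,0.174,0,0,0,-1],[-0.001,-0.126,0.183,0,0,0,-1]]]
[[[-0.001,-0.112,0.191,0,0,0,-1],[0,-0.098,0.199,0,0,0,-1],[0,-0.084,0.205,0,0,0,-1],[0,-0.069,0.211,0,0,0,-1],[-0.001,-0.054,0.215,0,0,0,-1]]]
end [ 0.4501 -0.0705  0.2037]
```

Call:
send_rows:
  increments:
    - [[0,-0.21,0.07,0,0,0,-1],[0,-0.205,0.09,0,0,0,-1],[0,-0.195,0.1,0,0,0,-1],[0,-0.19,0.115,0,0,0,-1],[0,-0.18,0.13,0,0,0,-1]]

```text
clock: 34.53
tcp_pos: [0.4976, -0.0761, 0.2791]
tool_rot: [[0.145, 0.989, 0.007], [0.989, -0.145, -0.001], [-0.001, 0.007, -1.0]]
contact_force: [6.1, 0.6, 3.2]
gripper_width: 0.0192
gripper_force: 30.0
```

Call:
send_rows:
  increments:
    - [[0,-0.17,0.14,0,0,0,-1],[0,-0.16,0.15,0,0,0,-1],[0,-0.15,0.165,0,0,0,-1],[0,-0.14,0.175,0,0,0,-1],[0,-0.125,0.185,0,0,0,-1]]

```text
clock: 34.95
tcp_pos: [0.4677, -0.0715, 0.2461]
tool_rot: [[0.145, 0.989, 0.005], [0.989, -0.145, -0.001], [0.0, 0.005, -1.0]]
contact_force: [3.7, 1.5, 4.5]
gripper_width: 0.0193
gripper_force: 30.0
```

Call:
send_rows:
  increments:
    - [[0,-0.11,0.19,0,0,0,-1],[0,-0.1,0.2,0,0,0,-1],[0,-0.085,0.205,0,0,0,-1],[0,-0.07,0.21,0,0,0,-1],[0,-0.055,0.215,0,0,0,-1]]

```text
clock: 35.37
tcp_pos: [0.4508, -0.0689, 0.2051]
tool_rot: [[0.145, 0.989, 0.005], [0.989, -0.145, -0.0], [0.001, 0.004, -1.0]]
contact_force: [4.1, 2.6, 5.4]
gripper_width: 0.019
gripper_force: 30.0
```

Call:
send_rows:
  increments:
    - [[0,0,0,0,0,0,-1],[0,0,0,0,0,0,-1],[0,0,0,0,0,0,-1],[0,0,0,0,0,0,-1],[0,0,0,0,0,0,-1]]

```text
clock: 35.78
tcp_pos: [0.4504, -0.0688, 0.2035]
tool_rot: [[0.145, 0.989, 0.002], [0.989, -0.145, 0.001], [0.001, 0.001, -1.0]]
contact_force: [6.9, 1.9, -3.8]
gripper_width: 0.0192
gripper_force: 30.0
```

```bash
python3 - <<'E'
from kin import *
np.set_printoptions(precision=4,suppress=True)
s=manip.observe();T=np.array(s["tcp_pos"]);print(s["clock"],T,s["gripper_width"],s["gripper_force"],s["contact_force"])
w=cam("wrist");t=cam("top");a=cam("scene")
for p,n in((w,"w"),(t,"t"),(a,"s")):
    for _,x in tip("lever_grip",p)[:1]:
        print(n,_,x,[(th,proj(p,grip_at(th,0))[0].round(1)) for th in(20,12,5,0,-5)])
for l in [w]:
    q=[x for _,x in tip("lever_grip",w)][:1]
    if q: print(atz(w,q[0],.22),atz(w,q[0],.20))
E
```

```text
35.7833 [ 0.4504 -0.0688  0.2035] 0.01918445619317702 29.99739557504654 [ 6.875   1.8523 -3.7626]
w 0.56 [326.528 295.392] [(20, array([339. , 303.7])), (12, array([327.7, 289.6])), (5, array([323.1, 279. ])), (0, array([322.3, 272.3])), (-5, array([323.2, 266.3]))]
s 0.59 [392.  224.4] [(20, array([391.9, 216.2])), (12, array([393. , 225.2])), (5, array([393.1, 232.6])), (0, array([392.8, 237.5])), (-5, array([392.2, 242. ]))]
[ 0.4493 -0.0691  0.22  ] [ 0.4482 -0.0772  0.2   ]
```

Call:
send_rows:
  increments:
    - [[0,-0.03,0.13,0,0,0,-1],[0,-0.02,0.13,0,0,0,-1],[0,-0.015,0.14,0,0,0,-1],[0,-0.005,0.14,0,0,0,-1],[0,0,0.13,0,0,0,-1]]

```text
clock: 36.55
tcp_pos: [0.447, -0.0683, 0.1779]
tool_rot: [[0.145, 0.989, 0.001], [0.989, -0.145, 0.001], [0.001, 0.001, -1.0]]
contact_force: [1.9, 4.6, 7.1]
gripper_width: 0.0192
gripper_force: 30.0
```

Call:
send_rows:
  increments:
    - [[0,0,0,0,0,0,-1],[0,0,0,0,0,0,-1],[0,0,0,0,0,0,-1],[0,0,0,0,0,0,-1],[0,0,0,0,0,0,-1]]

```text
clock: 36.97
tcp_pos: [0.4469, -0.0683, 0.1771]
tool_rot: [[0.146, 0.989, 0.001], [0.989, -0.146, 0.001], [0.001, 0.0, -1.0]]
contact_force: [5.5, 4.1, -1.0]
gripper_width: 0.0192
gripper_force: 30.0
```

```bash
python3 - <<'E'
from kin import *
np.set_printoptions(precision=4,suppress=True)
s=manip.observe();T=np.array(s["tcp_pos"]);print(s["clock"],T,s["gripper_width"],s["contact_force"])
for n in("wrist","scene"):
    p=cam(n);save(p,"l_"+n)
    for _,x in tip("lever_grip",p)[:1]:
        print(n,_,x,[(th,proj(p,grip_at(th,0))[0].round(1)) for th in(10,5,0,-5,-10)])
E
```

```text
36.9667 [ 0.4469 -0.0683  0.1771] 0.019248447759965162 [ 5.4933  4.0542 -0.9657]
wrist 0.93 [326.784 294.288] [(10, array([334.3, 309. ])), (5, array([330.6, 298.9])), (0, array([329.2, 290. ])), (-5, array([329.9, 282.1])), (-10, array([332.3, 275.1]))]
scene 0.69 [391.68  234.912] [(10, array([393.1, 227.3])), (5, array([393.1, 232.6])), (0, array([392.8, 237.5])), (-5, array([392.2, 242. ])), (-10, array([391.1, 246.2]))]
```

Call:
send_rows:
  increments:
    - [[0,0,0,0,0,0,0.2],[0,0,0,0,0,0,0.2],[0,0,0,0,0,0,0.2],[0,0,0,0,0,0,0.2],[0,0,0,0,0,0,0.2]]

```text
clock: 37.58
tcp_pos: [0.4451, -0.0694, 0.1766]
tool_rot: [[0.145, 0.989, -0.004], [0.989, -0.145, -0.001], [-0.002, -0.003, -1.0]]
contact_force: [-0.6, 0.2, 0.1]
gripper_width: 0.0493
gripper_force: 0.0
```

Call:
send_rows:
  increments:
    - [[0,0,-0.2,0,0,0,0.2],[0,0,-0.3,0,0,0,0.2],[0,0,-0.4,0,0,0,0.2],[0,0,-0.4,0,0,0,0.2],[0,0,-0.4,0,0,0,0.2]]

```text
clock: 38.0
tcp_pos: [0.4458, -0.0694, 0.2461]
tool_rot: [[0.145, 0.989, -0.002], [0.989, -0.145, -0.001], [-0.002, -0.002, -1.0]]
contact_force: [-0.4, -0.8, -0.6]
gripper_width: 0.0564
gripper_force: 0.0
```

Call:
send_rows:
  increments:
    - [[0,0,0,0,0,0,0.2],[0,0,0,0,0,0,0.2],[0,0,0,0,0,0,0.2],[0,0,0,0,0,0,0.2],[0,0,0,0,0,0,0.2]]

```text
clock: 38.42
tcp_pos: [0.4454, -0.0691, 0.2439]
tool_rot: [[0.145, 0.989, -0.004], [0.989, -0.145, -0.001], [-0.001, -0.004, -1.0]]
contact_force: [-0.4, -0.4, -1.1]
gripper_width: 0.0564
gripper_force: 0.0
```

```bash
python3 - <<'E'
from kin import *
np.set_printoptions(precision=4,suppress=True)
s=manip.observe();T=np.array(s["tcp_pos"]);print(s["clock"],T,s["gripper_width"],s["contact_force"])
obs=[]
for n in("wrist","wrist","scene","scene","top"):
    p=cam(n)
    for _,x in tip("lever_grip",p)[:1]:
        print(n,_,x,[(th,proj(p,grip_at(th,0))[0].round(1)) for th in(10,5,0,-5,-10)])
    l=tip("lining_disc",p);print([(a,atz(p,x,.054)) for a,x in l[:1]])
E
```

```text
38.4167 [ 0.4454 -0.0691  0.2439] 0.056429074162873245 [-0.3855 -0.3684 -1.1209]
wrist 0.6 [330.304 254.112] [(10, array([334.1, 260.6])), (5, array([331.4, 255.7])), (0, array([330.5, 251.1])), (-5, array([331. , 246.9])), (-10, array([332.8, 243. ]))]
[(0.64, array([0.5522, 0.0289, 0.054 ]))]
wrist 0.61 [329.984 254.88 ] [(10, array([333.4, 260.4])), (5, array([330.8, 255.4])), (0, array([329.9, 250.9])), (-5, array([330.4, 246.7])), (-10, array([332.2, 242.9]))]
[(0.59, array([0.5511, 0.0271, 0.054 ]))]
scene 0.93 [396.224 236.4  ] [(10, array([393.1, 227.3])), (5, array([393.1, 232.6])), (0, array([392.8, 237.5])), (-5, array([392.2, 242. ])), (-10, array([391.1, 246.2]))]
[(0.9, array([0.5493, 0.0294, 0.054 ]))]
scene 0.9 [395.392 235.68 ] [(10, array([393.1, 227.3])), (5, array([393.1, 232.6])), (0, array([392.8, 237.5])), (-5, array([392.2, 242. ])), (-10, array([391.1, 246.2]))]
[(0.64, array([0.5484, 0.0285, 0.054 ]))]
[(0.65, array([0.5546, 0.0257, 0.054 ]))]
```

```bash
python3 -c "
from cell import manip
print(manip.sign_off())"
```

```text
the job is handed in; nothing more can be done
None
```

The job is handed in at about 39 s with no verdict returned: the carrier and lining sit concentric within about 1 mm and about 2 mm off the anvil's centre, the lever is at about level (estimated within 2–3°), and the gripper is clear; pad force on the lining was not measured.

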